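# Ease the spring clips off the valve stubs and gauge the slots

## Robot

A 7-joint arm with a two-finger parallel gripper is mounted at the origin on the work surface. World frame = base frame: x ahead of the robot, y to its left, z up, the work surface at z = 0. Lengths are in m, angles in rad, forces in N, time in s.
With the tool pointing down it reaches from about 0.425 to 0.925 m from the base axis. Payload 6.8 kg.
Tool frame: the origin (TCP) lies at the very end of the fingers, on their centre line; the grasp point (between the pads) lies 19 mm behind it; z points along the fingers, y is the line along which they close (so a half turn about z gives the same grasp; the last joint's range is limited). The gripper opens to 85 mm and grips with 20 to 120 N. Pads are 22 mm wide; open, the fingers measure 114 mm over their backs; the gripper's body (76 mm by 85 mm) begins 54 mm behind the grasp point. The pads swing forward as they close: fully open they stand 13 mm farther back than shut.
Start: joints at [-1.311, 0.477, 0.022, 1.555, -0.011, 1.109, -0.083], TCP at [0.243, 0.63, 0.231] pointing down, gripper open.
Joint ranges: [-2.96, 2.96], [-0.34, 2.1], [-1.41, 1.46], [0.24, 2.44], [-1.37, 4.51], [0.17, 1.92], [-2.96, 2.96]. Speed limits (rad/s): [2.39, 2.39, 3.14, 3.14, 3.14, 3.14, 3.14].

## Interface

Orientations are given as a rotation vector (axis times angle).
In Python, from bench import monitor, optics, r gives the robot as it stands.
- The arm moves only by the shell command python3 -m crank 'ROWS' [OPENING] [FORCE]. ROWS is JSON, a list of rows, each a list of 2 entries, a list of its own where there are three numbers: the shift along the tool's x, y, z in cm, then the turn, a rotation vector about the tool's x, y, z in rad. A call has 1 to 5 rows; each row shifts and turns the commanded pose from where the row before left it, along the tool's axes as they then stand; what a row does not reach is not made up. A row lasts 1/10 s, in which the tool goes at most 50 mm and 8.59 degrees, less where a joint would pass 70% of its speed; a pose out of reach is approached as far as the arm can. A call is refused whole if a number of a shift passes 5 or a number of a turn 0.15, either way. A call with a gripper value outside its range is refused whole. OPENING is the finger opening in cm, from 0 to 8.54, set as the call begins (- or left out, the last holds). The fingers move at their own pace and stop on an object; FORCE is the grip in N (left out, the last holds). Time passes only in rows, so rows that do not move let the fingers close. It gives the time, the measured TCP pose, the force, the opening and the grip force at its end, in the units of the state.
- monitor.get_obs(): the state, without advancing time (a new reading comes with each control period).
- optics.grab_frame(name): name is "scene" or "top" or "wrist"; returns (picture, depth): 420x560x3 uint8, red, green, blue; 420x560 float32, m along the optical axis (not along the pixel's ray), 0 where there is no reading.
- optics.camera_model(name): a dict with "vertical_fov" (degrees; the focal length in pixels is half the picture's height over the tangent of half this angle, whatever the lens; pixels are square), "cx", "cy" (the principal point, pixels), "R" (3x3) and "t" (3): a world point X has camera coordinates R X + t; the wrist camera has in their place "hand_eye" (4x4, takes a point from camera to tool coordinates, whose origin is the TCP and whose axes are the flange's). Camera axes: x right, y down, z forward; pixel columns grow to the right and rows downward; lengths in m; the calibration is good to about 2 mm. A picture is of the moment at which its call begins: read the wrist's pose just before it. camera_model takes no time and is no camera call.
- r.hand_in(): hands the job in; it is judged then, once.
The state is a dict: "clock": time; "joints": joint angles; "qvel": joint speeds; "tau": joint torques, N m; "tcp_pos": TCP position; "orientation": TCP orientation; "contact_force": force on the tool from outside, world axes, zero at the start; "moment": the same for the moment, N m; "grip_width": finger opening in m; "gripper_force": force on a finger pad.
Only numpy, scipy, OpenCV 4.12 (cv2) and the standard library are available. Lean on these libraries where they do the work, as an engineer would, in place of code of your own. Each camera call takes 0.05 s, during which the arm holds its last target. There are 200 camera calls.

## Task

Take the spring clips off the stubs of the blue valve block: hold the wedge, slide it along the flat of each stub under its clip to spread the clip and raise it off (keep your fingers off a clip while it still grips its stub), and put every clip in the tray. When all the clips are in the tray, check the slots of all three stubs, left, middle, then right as seen from the robot, by lowering the gauge's blade fully home into each for about half a second. Leave the wedge and the gauge standing on the rubber mat, and leave the mouse, the bottle and the brass adapter alone.

Things in the scene. Friction and masses are not known exactly. Their poses are not given: they have to be found in the camera images.
- block: sizes in mm throughout. Blue valve block of a mask tester, fixed: 110 (x) x 320 (y) x 79 high, with a raised back 95 mm high on its far side (x 55 to 115) carrying three dials on top. Origin: centre of the underside of the 110 x 320 part; -x is its front, from which three steel stubs stick out 36 mm, 115 mm apart
- stub1 (a point): left stub as seen from the robot: middle of its slot, on its flat top, 80 above the bench; x runs along the stub from the free end to the block, y left, z up. It is 32 wide, D-shaped, flat on top; its free end is at x -20. All three stubs are alike
- stub2 (a point): middle stub as seen from the robot: middle of its slot, on its flat top, 80 above the bench; x runs along the stub from the free end to the block, y left, z up. Slot in the flat of every stub: 28 long (x), 8 wide (y), 18 deep. At the free end two nubs 6 high stand on the flat, 24 apart (clear)
- stub3 (a point): right stub as seen from the robot: middle of its slot, on its flat top, 80 above the bench; x runs along the stub from the free end to the block, y left, z up. Behind every clip (x +16 to +28) two cheeks rise 25 above the flat, 25 apart (clear), so that a clip cannot be pushed back; between them the block's top goes on 1 below the flat, so that a wedge can run on over it
- clip1: spring clip of the left stub (None if absent). Origin: middle of its underside (jaw bottoms). x along the stub. Steel, sprung, 75 g: 28 long (x), 50 wide (y), 54 high. On its bridge (28 to 32 above the origin) stands a black tab to hold it by, 20 (x) x 14 (y), 32 to 54 above the origin. All clips are alike
- clip2: spring clip of the middle stub (None if absent). Origin: middle of its underside (jaw bottoms). x along the stub. Clipped on, every clip's origin is 21 below the flat, its sprung jaws grip under the stub, and between flat and bridge there is a way through along x, 7 high and 24 wide
- clip3: spring clip of the right stub (None if absent). Origin: middle of its underside (jaw bottoms). x along the stub. Raised by 21 (the wedge needs a push of about 10 N), a clip's damped jaws close above the flat (slide slowly, some 30 mm per s): it then stands loose on top, origin level with the flat, and can be lifted off
- wedge: hand wedge, 240 g, lying level as it is used. Origin: on the underside where handle meets blade; +x to the tip, z up. Grey handle: x -48 to 0, 24 wide, 36 high, on a foot 56 wide, 4 thick (x -48 to -6). Metal blade, 16 wide, flat below: 28.5 thick from x 0 to 42, then a ramp down to the tip at x 112, 1.8 to 3.5 above the underside. A clip over x 0 to 42 is fully raised
- gauge: slot gauge, 250 g, on its foot: grey handle 32 (x) x 26 (y) x 56 high, foot 40 x 56 x 6. Origin: centre of the underside; +x along its arm. Steel arm, 16 wide, x 16 to 62, 24 to 36 above the origin; a blade 20 (x) x 4 (y), centred at x 50, hangs 14 below it. Fully home the arm sits on the stub's flat, the handle in front of the stub's free end
- blade_tip (a point): middle of the bottom edge of the gauge's blade: 50 mm ahead of the gauge's origin along its x and 10 mm above its underside. Fully home it is 14 mm below the stub's flat
- tray: open aluminium tray for the clips, fixed: 220 (x) x 150 (y) x 28 high outside, walls and floor 4 mm. Origin: centre of the underside
- mat: black rubber mat, fixed, 340 (x) x 250 (y) x 3 thick with a raised edge (4 wide, 8 above the bench), on which wedge and gauge stand. Origin: centre of the underside
- mouse: black computer mouse, 100 x 58 x 32; leave alone. Origin under its centre
- cleaner: white bottle with blue cap, 60 diameter, 150 high; leave alone. Origin under its centre
- adapter: brass adapter, 60 diameter, 50 high; leave alone. Origin under its centre
Things that resemble listed ones, but are neither listed nor needed, are in the scene too. What is shaped like the gauge but green, orange or turquoise is not meant.

How it is judged:
By the outcome, as a careful person would: the job done as asked, in the order asked, and still so for the second after the job is handed in, with the robot touching nothing.
Of clip1, clip2, clip3 only 2 to 3 are there at a start; the rules pass over those that are not, and their reading is None.
At some moment in a run one of wedge, gauge may be knocked a few centimetres aside while the robot is not near it.
It also fails if it takes over 210 s, if anything falls off the work surface, if the arm or the gripper's body presses on something with over 40 N, if the wrist force passes 120 N, or if a joint passes its speed limit or range.

## Working session

There is one attempt and no reset: what is moved stays moved. The work goes in short steps, Python scripts to look and compute and a shell command to move; the robot and the scene stay as the last step left them, time stands still between calls to the robot, and variables do not carry over. Pictures are saved under pics/ and viewed, at most 14 in all, crops included, and the job is handed in when it is done.

```bash
ls; mkdir -p pics
python3 - <<'E'
from bench import monitor, optics, r
import cv2,numpy as np
o=monitor.get_obs(); print(o)
for n in ("scene","top"):
    p,d=optics.grab_frame(n); cv2.imwrite(f"pics/{n}0.png",p[:,:,::-1]); np.savez(f"{n}0.npz",p=p,d=d)
    print(n,optics.camera_model(n), (d>0).mean())
print(optics.camera_model("wrist"))
E
```

```text
pics
{'clock': 0.0, 'joints': array([-1.31109782,  0.47778743,  0.02235506,  1.55645592, -0.01149488,
        1.10927736, -0.08307955]), 'qvel': array([ 0.00045807, -0.00105667, -0.00076094,  0.00016739, -0.00044018,
        0.0009241 , -0.00309427]), 'tau': array([-5.04030359e-04, -5.96450293e+01,  1.60756666e+00, -2.81197554e+01,
        1.23694714e-02,  9.38244833e-03,  3.84528548e-06]), 'tcp_pos': array([0.2425173 , 0.62930017, 0.23033262]), 'orientation': array([-5.74404107e-01, -3.08844470e+00,  2.81163083e-03]), 'contact_force': array([ 0.54609909, -0.35831274,  0.29790894]), 'moment': array([-0.00076118, -0.05465022, -0.00962306]), 'gripper_force': 0.0, 'grip_width': 0.08508696765159031}
scene {'vertical_fov': 49.01988602554851, 'cx': 270.46345928187003, 'cy': 206.655456611097, 'R': array([[ 0.84677914,  0.53164969, -0.01771151],
       [ 0.36255341, -0.60117726, -0.71213828],
       [-0.38925585,  0.59660247, -0.70181576]]), 't': array([-0.41069173, -0.06734463,  1.45328116])} 0.9957738095238096
top {'vertical_fov': 45.248939221814375, 'cx': 283.4760620385786, 'cy': 205.75580015146892, 'R': array([[-0.01540445, -0.99987376,  0.00389498],
       [-0.9977207 ,  0.0151151 , -0.06576423],
       [ 0.06569705, -0.00489916, -0.99782759]]), 't': array([0.05207613, 0.44458934, 1.39647697])} 0.9959141156462585
{'vertical_fov': 59.58807679524314, 'cx': 281.9069093449161, 'cy': 208.76838512259187, 'hand_eye': array([[-1.53003867e-04, -9.56897700e-01, -2.90425152e-01,
         7.47950174e-02],
       [ 9.99999983e-01, -1.75903389e-04,  5.27422767e-05,
        -7.77270261e-04],
       [-1.01555732e-04, -2.90425139e-01,  9.56897710e-01,
        -1.42411664e-01],
       [ 0.00000000e+00,  0.00000000e+00,  0.00000000e+00,
         1.00000000e+00]])}
```

View pics/scene0.png

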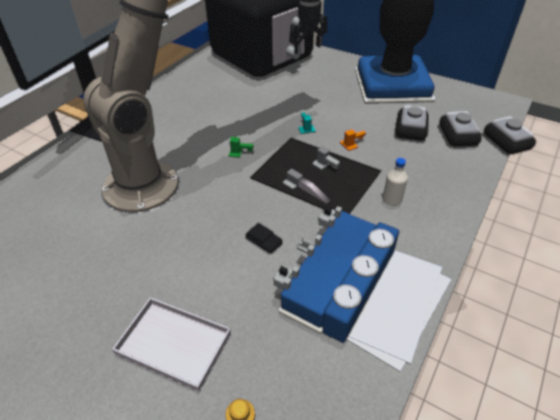

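View pics/top0.png

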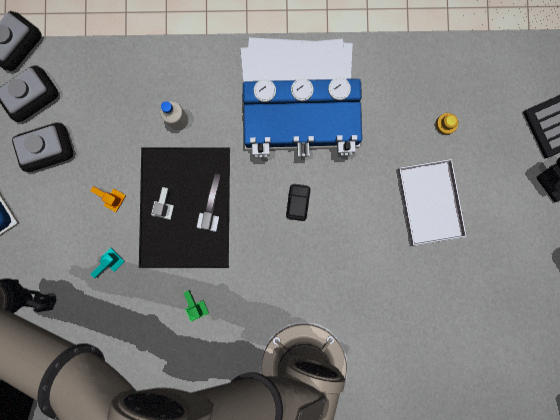

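The scene and top pictures show the blue block at top (303,115). Its stubs are at (260,148), (303,148) and (347,148), with clips apparently on the left and right ones and the middle one bare. The tray is at (432,202), the mat at (185,207) and the mouse at (298,202).

Gauge candidates: grey (162,203), orange (107,197), turquoise (107,262), green (195,305). I choose the grey one on the mat. The wedge is at (210,203), and it is the only one.

```bash
cat > h.py <<'E'
import numpy as np,cv2
from bench import monitor,optics,r
from scipy.spatial.transform import Rotation as Ro
def tool():
    o=monitor.get_obs(); T=np.eye(4); T[:3,:3]=Ro.from_rotvec(o['orientation']).as_matrix(); T[:3,3]=o['tcp_pos']; return T
def shot(n,save=None):
    m=optics.camera_model(n); T=tool()
    p,d=optics.grab_frame(n)
    f=p.shape[0]/2/np.tan(np.radians(m['vertical_fov']/2))
    v,u=np.mgrid[:p.shape[0],:p.shape[1]]
    c=np.stack([(u-m['cx'])/f*d,(v-m['cy'])/f*d,d],-1)
    if 'R' in m: W=(c-m['t'])@m['R']
    else:
        M=T@m['hand_eye']; W=c@M[:3,:3].T+M[:3,3]
    W[d==0]=np.nan
    if save: cv2.imwrite(f'pics/{save}.png',p[:,:,::-1])
    return p,W
def toolmove(target):
    "cm shift in tool axes from present pose to world target"
    T=tool(); return T[:3,:3].T@(np.array(target)-T[:3,3])*100
E
python3 - <<'E'
from h import *
p,W=shot('top')
hsv=cv2.cvtColor(p,cv2.COLOR_RGB2HSV)
def med(u0,u1,v0,v1,m=None):
    return W[v0:v1,u0:u1].reshape(-1,3)
print('bench',np.nanmedian(W[250:300,330:420,2]))
# block
b=(hsv[...,0]>100)&(hsv[...,0]<125)&(hsv[...,1]>120); b[:,:235]=0;b[:,370:]=0
for z0,z1 in((.070,.088),(.088,.11)):
    q=W[b&(W[...,2]>z0)&(W[...,2]<z1)]
    print('block',cv2.minAreaRect(q[:,:2].astype(np.float32)*1000),np.median(q[:,2]),len(q))
# stub region heights
for i,u in enumerate((260,303,347)):
    R=W[130:162,u-16:u+16].reshape(-1,3); k=R[:,2]>.06
    q=R[k&(R[:,0]<np.nan_to_num(9))]
    t=R[R[:,2]>.1]; print('stub',i+1,'hi',len(t),t.mean(0) if len(t) else '')
    np.set_printoptions(linewidth=200)
    print((W[132:160:2,u-14:u+16:2,2]*1000).round().astype(int))
    print('x of rows',(W[132:160:2,u,0]).round(3),'y cols',W[148,u-14:u+16:2,1].round(3))
# mat/tray/wedge/gauge
q=W[195:245,395:470].reshape(-1,3)
wht=(hsv[...,2]>180)&(hsv[...,1]<40); wht[:155]=0; wht[250:]=0; wht[:,:395]=0;wht[:,470:]=0
print('tray',cv2.minAreaRect(W[wht][:,:2].astype(np.float32)*1000),np.median(W[wht][:,2]))
blk=(hsv[...,2]<45);blk[:145]=0;blk[270:]=0;blk[:,:138]=0;blk[:,232:]=0
q=W[blk&(W[...,2]<.02)];print('mat',cv2.minAreaRect(q[:,:2].astype(np.float32)*1000),np.median(q[:,2]))
for nm,(u0,u1) in dict(gauge=(143,182),wedge=(185,227)).items():
    R=W[165:240,u0:u1].reshape(-1,3);
    for z in((.006,.015),(.015,.05),(.05,.07)):
        q=R[(R[:,2]>z[0])&(R[:,2]<z[1])]
        if len(q)>4: print(nm,z,cv2.minAreaRect(q[:,:2].astype(np.float32)*1000),np.median(q[:,2]),len(q))
c=p[140:245,130:300]; cv2.imwrite('pics/crop1.png',cv2.resize(c[:,:,::-1],None,fx=4.5,fy=4.5,interpolation=cv2.INTER_CUBIC))
E
```

```text
bench 0.00040543645173166527
block ((695.2103881835938, -8.719772338867188), (168.20701599121094, 318.90826416015625), 0.7170075178146362) 0.07893175267636234 4611
block ((693.8615112304688, -8.052581787109375), (171.03579711914062, 315.661865234375), 0.18628644943237305) 0.09447194801352786 1246
stub 1 hi 89 [0.6071719  0.10649197 0.10779432]
[[ 77  85  74  81  76  81  76  82  85  81  79  79  80  74  87]
 [ 81  75  76  76  79  76  80  83  75  80  75  75  82  85  78]
 [ 78  79  81  84  76  83  77  80  79  77  80  79  74  83  78]
 [ 77  81 103 106  99  82  82  80  78  79 103 103  78  79  76]
 [ 76  85 105 103 107  77  85  80  84  78 105 104  83  79  74]
 [ 76  76  98  98  94  75  76  79  81  77  90  92  87  83  74]
 [ 72  64  67  92  89  93 113 107 114  91  91  92  56  62  61]
 [ 34  39  42  92  89  87 112 113 112  95  91  91  33  35  31]
 [ 12  14  18  93  94  89 108 114 115  87  90  93  15  16  15]
 [  2   0  -2  92  83  95 112 113 110  93  90  95  -3   3  -3]
 [  4  -1   0  88  91  89  85  89  89  90  88  90   2   0  -1]
 [ -2   3   2  85  66  80  81  60  78  81  80  75   1   1   4
[... 6461 characters left out ...]
42736816406), 89.83229064941406) 0.007336746237668636 385
gauge (0.015, 0.05) ((462.0523376464844, 378.4353942871094), (21.784536361694336, 77.49402618408203), 85.15077209472656) 0.03711742676085655 150
gauge (0.05, 0.07) ((440.090576171875, 386.39263916015625), (26.269454956054688, 31.9981689453125), 78.21939849853516) 0.05840680677095575 115
wedge (0.006, 0.015) ((460.2527770996094, 264.2696228027344), (115.39578247070312, 209.0406494140625), 89.49188232421875) 0.007477857583320345 453
wedge (0.015, 0.05) ((453.700439453125, 250.63673400878906), (24.448545455932617, 141.27975463867188), 80.90878295898438) 0.032311388293514515 360<stdin>:18: RuntimeWarning: invalid value encountered in cast
```

View pics/crop1.png

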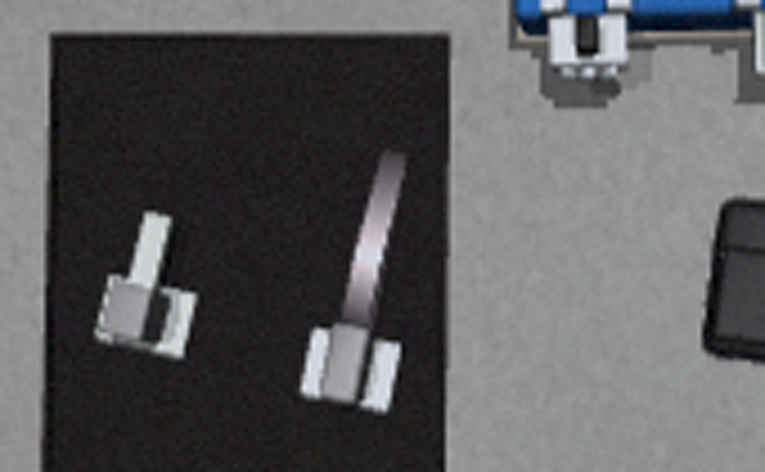

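The crop shows the grey gauge at crop (140,310), arm up and leaning right, with the wedge handle at (347,365) and its blade tip at (395,155). Both choices hold. I'll move over the wedge and measure it with the wrist camera.

```bash
python3 -m crank '[[[0,0,0],[0,0,-0.105]],[[0,0,0],[0,0,-0.105]],[[-2.5,-3.8,0],[0,0,0]],[[-2.5,-3.8,0],[0,0,0]],[[-2.5,-3.8,0],[0,0,0]]]' 8.5 20
python3 -m crank '[[[-2.5,-3.8,0],[0,0,0]],[[-2.5,-3.8,0],[0,0,0]],[[-2.5,-3.8,0],[0,0,0]],[[-2.5,-3.8,0],[0,0,0]],[[-2.5,-3.8,0],[0,0,0]]]'
python3 -m crank '[[[-2.2,-3.5,0],[0,0,0]],[[0,0,0],[0,0,0]],[[0,0,0],[0,0,0]]]'
cat >> h.py <<'E'
def rect(q):
    (cx,cy),(w,h),a=cv2.minAreaRect(q[:,:2].astype(np.float32)*1000)
    return np.round([cx,cy,w,h,a],1),len(q),np.round(np.median(q[:,2])*1000,1)
def clean(m,k=3): return cv2.morphologyEx(m.astype(np.uint8),cv2.MORPH_OPEN,np.ones((k,k),np.uint8))>0
E
python3 - <<'E'
from h import *
p,W=shot('wrist','w1'); print(tool().round(4))
Z=cv2.medianBlur(np.nan_to_num(W[...,2]).astype(np.float32),5)
for lo,hi in((.034,.05),(.022,.05),(.012,.05)):
    m=clean((Z>lo)&(Z<hi)); n,l,s,c=cv2.connectedComponentsWithStats(m.astype(np.uint8))
    for i in range(1,n):
        if s[i,4]>150: print(lo,s[i],rect(W[(l==i)]))
E
```

```text
clock: 0.65
tcp_pos: [0.2992, 0.5038, 0.2308]
orientation: [-0.247, -3.132, 0.001]
contact_force: [1.1, -0.4, 0.2]
grip_width: 0.0851
gripper_force: 0.0
clock: 1.15
tcp_pos: [0.3928, 0.2963, 0.2313]
orientation: [-0.248, -3.132, -0.0]
contact_force: [0.9, 1.3, -0.7]
grip_width: 0.0851
gripper_force: 0.0
clock: 1.45
tcp_pos: [0.4089, 0.2595, 0.2313]
orientation: [-0.251, -3.131, -0.0]
contact_force: [-0.2, 0.5, -0.4]
grip_width: 0.0852
gripper_force: 0.0
[[-9.876e-01  1.570e-01 -2.000e-04  4.084e-01]
 [ 1.570e-01  9.876e-01  5.000e-04  2.607e-01]
 [ 2.000e-04  4.000e-04 -1.000e+00  2.313e-01]
 [ 0.000e+00  0.000e+00  0.000e+00  1.000e+00]]
0.034 [ 271  152   27   50 1246] (array([405.9, 261.7,  20.7,  48. ,  74.2]), 1246, np.float64(nan))
0.034 [407 172  29  34 270] (array([430.6, 382.1,  17.4,  37.7,  41. ]), 270, np.float64(42.1))
0.034 [546 181  14  28 241] (array([461.5, 510.6,   4.5,  24.2,  66.9]), 241, np.float64(40.1))
0.034 [403 208  25  43 740] (array([474.5, 379.7,  19.4,  48.1,  81.6]), 740, np.float64(nan))
0.034 [187 370  33  14 331] (array([610.8, 138.5,  37.3,  13. ,  
[... 588 characters left out ...]
at64(nan))
0.012 [543   0  17  33 349] (array([306.2, 516.5,  27.1,  13.7,   5. ]), 349, np.float64(nan))
0.012 [ 271  149   27  132 2560] (array([453.5, 253.2,  19.7, 144.4,  77.9]), 2560, np.float64(nan))
0.012 [ 400  168   36   83 1465] (array([460.3, 384.8,  22.1,  78.1,  79.2]), 1465, np.float64(nan))
0.012 [531 176  29  33 685] (array([460.9, 511.3,   5.5,  25.9,  62.5]), 685, np.float64(29.3))
0.012 [  16  210   73   87 5041] (array([451.7,   1. ,  67. ,  99.8,  75.8]), 5041, np.float64(nan))
0.012 [ 169  355   61   29 1169] (array([614.5, 135.4,  74.9,  46.9,  49.8]), 1169, np.float64(nan))
0.012 [366 374  34  31 618] (array([683.8, 330.2,  20.3,  60. ,  48.2]), 618, np.float64(nan))
```

View pics/w1.png

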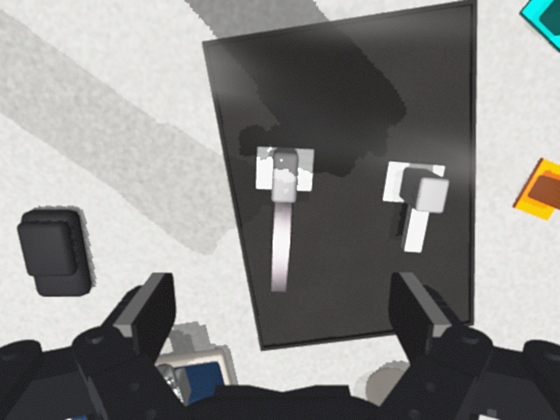

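```bash
cat >> h.py <<'E'
def axisfit(P,n=12):
    "line y(x) through strip mid-points"
    P=P[~np.isnan(P).any(1)]; x=P[:,0]; e=np.linspace(np.percentile(x,2),np.percentile(x,98),n+1); X=[];Y=[]
    for a,b in zip(e[:-1],e[1:]):
        q=P[(x>=a)&(x<b),1]; X.append((a+b)/2); Y.append((np.percentile(q,4)+np.percentile(q,96))/2)
    k=np.polyfit(X,Y,1); return k,np.degrees(np.arctan(k[0])),np.std(Y-np.polyval(k,X))
E
python3 - <<'E'
from h import *
p,W=shot('wrist'); print(tool()[:3,3])
Z=cv2.medianBlur(np.nan_to_num(W[...,2]).astype(np.float32),5)
for nm,u0,u1,v0,v1 in(('wedge',255,315,140,300),('gauge',380,450,155,260)):
    for lo in(.012,.022,.034,.05):
        m=clean((Z>lo)&(Z<.08));m[:,:u0]=0;m[:,u1:]=0;m[:v0]=0;m[v1:]=0
        q=W[m]; q=q[~np.isnan(q).any(1)]
        if len(q)>80: k,a,s=axisfit(q); print(nm,lo,rect(q),np.percentile(q[:,0],[1,99]).round(4),'y(.406),y(.5)',np.polyval(k,[.406,.5]).round(4),a,s)
E
```

```text
[0.40811493 0.26137118 0.23125374]
wedge 0.012 (array([452.5, 251.5,  24. , 143.3,  78.1]), 2549, np.float64(32.7)) [0.3816 0.5199] y(.406),y(.5) [0.2614 0.2414] -11.97160295546395 0.00029154634823248723
wedge 0.022 (array([439.3, 254.3,  24. , 116.3,  78.1]), 2225, np.float64(36.8)) [0.3821 0.4933] y(.406),y(.5) [0.2613 0.2415] -11.880970305435909 0.0003026459938698016
wedge 0.034 (array([405.9, 261.3,  23.9,  47.5,  78. ]), 1241, np.float64(38.4)) [0.3826 0.4283] y(.406),y(.5) [0.2613 0.2443] -10.26120057077195 0.0005137461561599683
gauge 0.012 (array([460.5, 389.3,  35.7,  79. ,  82.3]), 2551, np.float64(40.1)) [0.4205 0.4965] y(.406),y(.5) [0.3946 0.3742] -12.20294869283535 0.0007237792240443164
gauge 0.022 (array([460.5, 389.3,  35.7,  79. ,  82.3]), 2413, np.float64(44.1)) [0.4205 0.4967] y(.406),y(.5) [0.3946 0.3742] -12.241459153856345 0.0007179776020710016
gauge 0.034 (array([460.5, 389.3,  35.7,  79. ,  82.3]), 2106, np.float64(52.4)) [0.4206 0.497 ] y(.406),y(.5) [0.3947 0.3744] -12.194846027524628 0.0007375635642452617
gauge 0.05 (array([437.9, 388.5,  25.9,  32.2,  76.1]), 1089, np.float64(58.4)) [0.4209 0.4537] y(.406),y(.5) [0.3926 0.3789] -8.282701645264153 0.0008217452393588237
```

```bash
python3 -m crank '[[[0.2,0,4.3],[0,0,0.05]],[[0,0,4.3],[0,0,0]],[[0,0,4.3],[0,0,0]],[[0,0,4.3],[0,0,0]],[[0,0,2.6],[0,0,0]]]' 8.5 60
python3 -m crank '[[[0,0,1],[0,0,0]],[[0,0,1],[0,0,0]],[[0,0,0],[0,0,0]],[[0,0,0],[0,0,0]]]'
python3 -m crank '[[[0,0,0],[0,0,0]],[[0,0,0],[0,0,0]],[[0,0,0],[0,0,0]],[[0,0,0],[0,0,0]],[[0,0,0],[0,0,0]]]' 0 60
python3 -m crank '[[[0,0,0],[0,0,0]],[[0,0,0],[0,0,0]],[[0,0,0],[0,0,0]]]'
```

```text
clock: 2.05
tcp_pos: [0.4045, 0.2614, 0.0303]
orientation: [-0.32, -3.122, 0.003]
contact_force: [-0.1, 0.0, -0.3]
grip_width: 0.0848
gripper_force: 0.0
clock: 2.45
tcp_pos: [0.4073, 0.2613, 0.0142]
orientation: [0.325, 3.124, 0.002]
contact_force: [0.4, 0.5, 0.9]
grip_width: 0.0848
gripper_force: 0.0
clock: 2.95
tcp_pos: [0.407, 0.2609, 0.0138]
orientation: [0.326, 3.124, 0.001]
contact_force: [-0.8, -0.4, 5.5]
grip_width: 0.0225
gripper_force: 59.6
clock: 3.25
tcp_pos: [0.4071, 0.2608, 0.0138]
orientation: [0.326, 3.124, 0.001]
contact_force: [-0.9, 0.2, 5.6]
grip_width: 0.0231
gripper_force: 59.8
```

```bash
python3 -m crank '[[[0,0,-2],[0,0,0]],[[0,0,-4],[0,0,0]],[[0,0,-4],[0,0,0]],[[0,0,-4],[0,0,0]],[[0,0,-4],[0,0,-0.105]]]'
python3 -m crank '[[[0,0,0],[0,0,-0.105]],[[-0.5,-4,0],[0,0,0]],[[-0.5,-4,0],[0,0,0]],[[-0.5,-4,0],[0,0,0]],[[-0.5,-3.6,0],[0,0,0]]]'
python3 -m crank '[[[0,0,0],[0,0,0]],[[0,0,0],[0,0,0]],[[0,0,0],[0,0,0]]]'
python3 - <<'E'
from h import *
p,W=shot('wrist','w2'); T=tool(); print(T.round(4)); np.savez('w2.npz',p=p,W=W,T=T)
E
```

```text
clock: 3.75
tcp_pos: [0.4059, 0.2598, 0.1944]
orientation: [-0.159, -3.136, 0.002]
contact_force: [0.9, 0.9, -2.8]
grip_width: 0.0227
gripper_force: 59.4
clock: 4.25
tcp_pos: [0.4261, 0.1023, 0.1928]
orientation: [0.003, -3.14, 0.001]
contact_force: [0.7, -0.9, -2.1]
grip_width: 0.0231
gripper_force: 59.7
clock: 4.55
tcp_pos: [0.4267, 0.1055, 0.1931]
orientation: [0.005, -3.141, -0.0]
contact_force: [0.2, 0.6, -3.2]
grip_width: 0.0228
gripper_force: 59.8
[[-1.000e+00 -4.200e-03 -5.000e-04  4.267e-01]
 [-4.200e-03  1.000e+00  1.000e-04  1.057e-01]
 [ 5.000e-04  1.000e-04 -1.000e+00  1.931e-01]
 [ 0.000e+00  0.000e+00  0.000e+00  1.000e+00]]
```

View pics/w2.png

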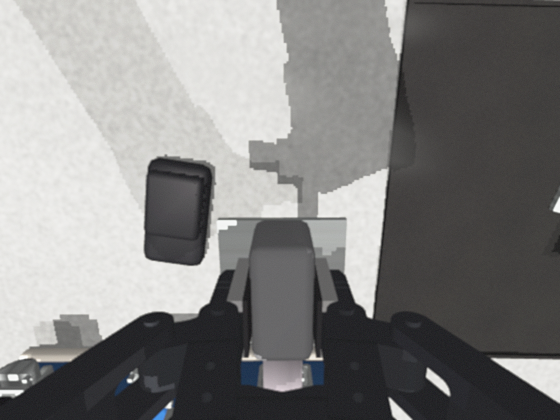

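The wrist view shows the held wedge handle at (282,290) and hides the stub in front of it. I'll use the top camera for the wedge blade and stubs in one picture.

```bash
cat >> h.py <<'E'
def top(n=4,save=None):
    a=[shot('top',save if i==0 else None) for i in range(n)]
    return a[0][0],np.nanmedian([w for _,w in a],0)
E
python3 - <<'E'
from h import *
p,W=top(4,'t1'); T=tool(); print(T[:3,3],T[:2,0]); np.savez('t1.npz',p=p,W=W)
X,Y,Z=W[...,0],W[...,1],W[...,2]
# blade: held underside ~.182; blade top ~.21
m=(Z>.15)&(X>.46)&(X<.60)&(abs(Y-.105)<.03)
q=W[m];
if len(q)>20: print('blade',rect(q),axisfit(q,8),np.percentile(q[:,0],[0,100]))
for i,y in enumerate((.106,-.009,-.124)):
    for nm,lo,hi,xa,xb in(('tab',.105,.13,.57,.612),('bridge',.084,.12,.575,.612),('cheek',.097,.12,.612,.63),('flat',.074,.087,.57,.608)):
        q=W[(Z>lo)&(Z<hi)&(abs(Y-y)<.035)&(X>xa)&(X<xb)]
        if len(q)>8: print(i+1,nm,len(q),'x',np.percentile(q[:,0],[2,98]).round(4),'y',np.percentile(q[:,1],[3,97]).round(4),'mid',np.mean(np.percentile(q[:,1],[3,97])).round(4),'z',np.median(q[:,2]).round(4))
# block front edge line & sides
b=(Z>.074)&(Z<.084)&(X>.6)&(X<.73)&(Y>-.2)&(Y<.2); q=W[b]
for s in(-.14,-.06,.05,.13): pass
print('block sides', [np.percentile(q[(q[:,0]>a)&(q[:,0]<a+.03),1],[1,99]).round(4) for a in(.64,.68)])
E
```

```text
[0.42687029 0.10534395 0.1931928 ] [-0.99999282 -0.00378206]Traceback (most recent call last):
  File "<stdin>", line 7, in <module>
  File "h.py", line 29, in axisfit
    q=P[(x>=a)&(x<b),1]; X.append((a+b)/2); Y.append((np.percentile(q,4)+np.percentile(q,96))/2)
                                                      ~~~~~~~~~~~~~^^^^^
    return _quantile_unchecked(
        a, q, axis, out, overwrite_input, method, keepdims, weights)
    return _ureduce(a,
                    func=_quantile_ureduce_func,
    ...<5 lines>...
                    overwrite_input=overwrite_input,
                    method=method)
    r = func(a, **kwargs)
    result = _quantile(arr,
                       quantiles=q,
    ...<2 lines>...
                       out=out,
                       weights=wgt)
    slices_having_nans = np.isnan(arr[-1, ...])
                                  ~~~^^^^^^^^^
IndexError: index -1 is out of bounds for axis 0 with size 0
```

Run:
```python
from h import *
D=np.load('t1.npz');p,W=D['p'],D['W']
X,Y,Z=W[...,0],W[...,1],W[...,2]
m=(Z>.14)&(X>.44)&(X<.60)&(abs(Y-.105)<.03)
q=W[m]; print(len(q),rect(q), [ (round(a,3),q[(q[:,0]>a)&(q[:,0]<a+.01)][:,1].mean().round(4),np.ptp(q[(q[:,0]>a)&(q[:,0]<a+.01)][:,1]).round(4)) for a in np.arange(.45,.56,.01) if ((q[:,0]>a)&(q[:,0]<a+.01)).sum()>2], q[:,0].max())
for i,y in enumerate((.106,-.009,-.124)):
    for nm,lo,hi,xa,xb in(('tab',.105,.13,.57,.612),('bridge',.084,.12,.575,.612),('cheek',.097,.12,.612,.63),('flat',.074,.087,.57,.608)):
        q=W[(Z>lo)&(Z<hi)&(abs(Y-y)<.035)&(X>xa)&(X<xb)]
        if len(q)>8: print(i+1,nm,len(q),'x',np.percentile(q[:,0],[2,98]).round(4),'y',np.percentile(q[:,1],[3,97]).round(4),'mid',np.mean(np.percentile(q[:,1],[3,97])).round(4),'z',np.median(q[:,2]).round(4))
b=(Z>.074)&(Z<.084)&(X>.6)&(X<.73)&(Y>-.2)&(Y<.2); q=W[b]
print('block sides', [np.percentile(q[(q[:,0]>a)&(q[:,0]<a+.03),1],[1,99]).round(4) for a in(.64,.68)])
c=p[60:190,200:390]; cv2.imwrite('pics/crop2.png',cv2.resize(c[:,:,::-1],None,fx=4.2,fy=4.2,interpolation=cv2.INTER_CUBIC))
```

```text
630 (array([5.021e+02, 1.053e+02, 1.238e+02, 5.950e+01, 2.000e-01]), 630, np.float64(552.3)) [(np.float64(0.45), np.float64(0.1034), np.float64(0.0593)), (np.float64(0.46), np.float64(0.0971), np.float64(0.0582)), (np.float64(0.47), np.float64(0.0855), np.float64(0.0293)), (np.float64(0.48), np.float64(0.0823), np.float64(0.0091)), (np.float64(0.51), np.float64(0.107), np.float64(0.005)), (np.float64(0.52), np.float64(0.1073), np.float64(0.0074)), (np.float64(0.53), np.float64(0.1034), np.float64(0.0123)), (np.float64(0.54), np.float64(0.1031), np.float64(0.0125)), (np.float64(0.55), np.float64(0.1038), np.float64(0.0125)), (np.float64(0.56), np.float64(0.1035), np.float64(0.0125))] 0.5639401750636455
1 tab 40 x [0.586  0.6118] y [0.0996 0.1231] mid 0.1113 z 0.1121
1 bridge 204 x [0.5781 0.6118] y [0.0845 0.1274] mid 0.1059 z 0.0911
1 cheek 48 x [0.6122 0.623 ] y [0.0813 0.1315] mid 0.1064 z 0.105
1 flat 21 x [0.5751 0.5818] y [0.0882 0.1263] mid 0.1072 z 0.0814
2 cheek 55 x [0.6122 0.6239] y [-0.0352  0.0152] mid -0.01 z 0.105
2 flat 108 x [0.5765 0.607 ] y [-0.0245  0.0043] mid -0.0101 z 0.0802
3 tab 38 x [0.5885 0.6071] y [-0.129  -0.1184] mid -0.1237 z 0.1125
3 bridge 187 x [0.5838 0.6112] y [-0.1451 -0.1025] mid -0.1238 z 0.0915
3 cheek 55 x [0.6133 0.6247] y [-0.1492 -0.0986] mid -0.1239 z 0.1051
3 flat 42 x [0.5774 0.6016] y [-0.1434 -0.1036] mid -0.1235 z 0.0808
block sides [array([-0.1647,  0.1464]), array([-0.1631,  0.146 ])]
```

View pics/crop2.png

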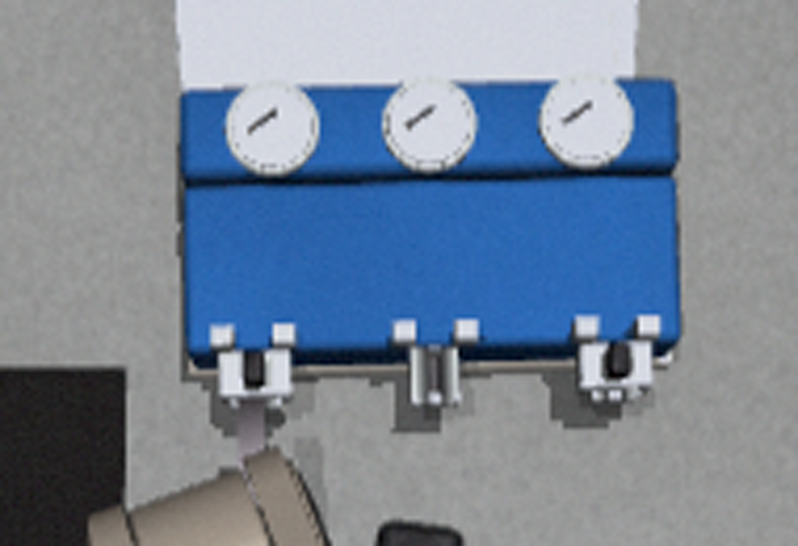

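```bash
python3 -m crank '[[[0,0,3],[0,0,0]],[[0,0,3],[0,0,0]],[[0,0,3],[0,0,0]],[[0,0,0.9],[0,0,0]],[[0,0,0],[0,0,0]]]'
python3 -m crank '[[[0,0,0],[0,0,0]],[[0,0,0],[0,0,0]]]'
python3 - <<'E'
from h import *
p,W=top(4,'t2'); T=tool(); print(T[:3,3],T[:2,0])
X,Y,Z=W[...,0],W[...,1],W[...,2]
m=(Z>.07)&(X>.49)&(X<.572)&(abs(Y-.105)<.02); q=W[m]
for a in np.arange(.49,.57,.01):
    s=q[(q[:,0]>=a)&(q[:,0]<a+.01)]
    if len(s)>2: print(a.round(3),len(s),s[:,1].min().round(4),s[:,1].max().round(4),s[:,1].mean().round(4),np.median(s[:,2]).round(4))
E
```

```text
clock: 5.3
tcp_pos: [0.4262, 0.1045, 0.0935]
orientation: [0.004, -3.139, 0.002]
contact_force: [0.8, 1.1, -3.1]
grip_width: 0.0231
gripper_force: 59.7
clock: 5.5
tcp_pos: [0.4282, 0.1051, 0.0956]
orientation: [-0.004, 3.139, 0.002]
contact_force: [-0.1, -0.0, -3.6]
grip_width: 0.0228
gripper_force: 59.7
[0.4275475  0.1047766  0.09505461] [-0.99999658 -0.00217492]
0.51 9 0.101 0.109 0.1054 0.1041
0.52 19 0.0957 0.109 0.1023 0.1018
0.53 21 0.0957 0.109 0.1029 0.0989
0.54 24 0.0957 0.1091 0.1024 0.0948
0.55 18 0.0957 0.1091 0.1024 0.091
0.56 12 0.0957 0.1091 0.1024 0.0897
```

```bash
python3 -m crank '[[[0,0.13,0.18],[0,0,-0.005]],[[0,0.13,0.18],[0,0,0]],[[0,0,0],[0,0,0]],[[0,0,0],[0,0,0]],[[0,0,0],[0,0,0]]]'
python3 - <<'E'
from h import *
p,W=top(4,'t3'); T=tool(); print(T[:3,3],T[:2,0])
X,Y,Z=W[...,0],W[...,1],W[...,2]
q=W[(Z>.07)&(X>.515)&(X<.569)&(abs(Y-.105)<.02)]; print(q[:,1].min(),q[:,1].max(),q[:,1].mean(),q[:,0].max())
q=W[(Z>.097)&(Z<.12)&(X>.61)&(X<.63)&(abs(Y-.106)<.04)]; print('cheeks',np.unique(q[:,1].round(3),return_counts=True))
g=cv2.cvtColor(p,cv2.COLOR_RGB2GRAY).astype(int); rows,cols=np.where((Z>.07)&(X>.53)&(X<.569)&(abs(Y-.105)<.02)); print('blade px',rows.min(),rows.max(),cols.min(),cols.max())
for v in(139,142,146,150,153,156,159,161): print(v,g[v,245:278])
E
```

```text
clock: 6.2
tcp_pos: [0.427, 0.1071, 0.0906]
orientation: [0.011, -3.141, 0.0]
contact_force: [0.8, 0.3, -3.5]
grip_width: 0.0229
gripper_force: 59.7
[0.42705169 0.10713547 0.09071532] [-0.99997464 -0.00712145]
0.09852836024487965 0.1119841198527749 0.10554682435033597 0.5620773216850601
cheeks (array([0.081, 0.084, 0.086, 0.087, 0.089, 0.092, 0.118, 0.121, 0.123,
       0.124, 0.126, 0.129, 0.131, 0.132]), array([5, 5, 1, 4, 5, 5, 5, 5, 2, 3, 5, 6, 2, 4]))
blade px 161 172 258 263
139 [ 81  99 101  98 102 191 221 220 219 218 140  86  98  97  95  98  98  93
  98 104 217 220 221 218 219 106  85  95  93  92  94  91  93]
142 [ 74  90  87  87  87 104 125 125 104 102  68  72  81  80  77  80  79  79
  75  49  84  82  82  80  80  72  64  72  71  70  69  71  70]
146 [144  21  26  20  22  22  38 178 220 220 220 219 165  44  49  56  64  41
 164 199 220 220 221 216  69  14  24  20  18  18  24  21  22]
150 [ 86  87  85  83  88  89  88 169 220 220 220 219 207  33  37  40  43  33
 152 198 219 219 220 218 101  66  68  66  61  68  87 141 137]
153 [153 156 153 141 145  92  90 165 220 219 221 219 220 201 162 165 162 193
 191 190 188 193 191 190 144 131 132 133 129 133 149 149 154]
156 [153 152 152 151 149  86  89  88  79  93 150 161 143 104 143 190 190 104
  95 141 155 170 127 124 126 129 129 131 131 131 157 152 148]
159 [147 152 154 153 150  87  86  86  88  85  89  89  90  88  91  88  67  62
  69  67  66  66  69 133 132 132 136 155 150 148 150 153 153]
161 [149 153 157 152 150 143  92  86  88  89  90  87  82  68  70  71  73  68
  97  87  85  84 137 156 154 150 151 152 153 152 156 155 156]
```

```bash
python3 -m crank '[[[-0.5,0,-0.05],[0,0,0]],[[-0.5,0,0],[0,0,0]],[[-0.5,0,0],[0,0,0]],[[-0.5,0,0],[0,0,0]],[[-0.5,0,0],[0,0,0]]]'
python3 -m crank '[[[-0.3,0,0],[0,0,0]],[[-0.3,0,0],[0,0,0]],[[-0.3,0,0],[0,0,0]],[[-0.3,0,0],[0,0,0]],[[-0.3,0,0],[0,0,0]]]'
python3 -m crank '[[[-0.3,0,0],[0,0,0]],[[-0.3,0,0],[0,0,0]],[[-0.3,0,0],[0,0,0]]]'
```

```text
clock: 6.9
tcp_pos: [0.4526, 0.1073, 0.0912]
orientation: [-0.011, 3.142, -0.0]
contact_force: [-0.8, -0.1, -3.1]
grip_width: 0.0231
gripper_force: 59.7
clock: 7.4
tcp_pos: [0.4658, 0.1073, 0.0909]
orientation: [0.012, -3.139, 0.001]
contact_force: [-5.8, -0.3, -0.2]
grip_width: 0.0228
gripper_force: 60.0
clock: 7.7
tcp_pos: [0.4757, 0.1074, 0.091]
orientation: [0.012, -3.141, 0.0]
contact_force: [-5.1, -0.2, -2.7]
grip_width: 0.0227
gripper_force: 59.9
```

```bash
python3 -m crank '[[[-0.3,0,0],[0,0,0]],[[-0.3,0,0],[0,0,0]],[[-0.3,0,0],[0,0,0]],[[-0.3,0,0],[0,0,0]],[[-0.3,0,0],[0,0,0]]]'
python3 -m crank '[[[-0.3,0,0],[0,0,0]],[[-0.3,0,0],[0,0,0]],[[-0.3,0,0],[0,0,0]],[[-0.3,0,0],[0,0,0]],[[-0.3,0,0],[0,0,0]]]'
python3 -m crank '[[[-0.3,0,0],[0,0,0]],[[-0.3,0,0],[0,0,0]],[[-0.3,0,0],[0,0,0]],[[-0.3,0,0],[0,0,0]],[[-0.3,0,0],[0,0,0]]]'
python3 -m crank '[[[-0.3,0,0],[0,0,0]],[[-0.3,0,0],[0,0,0]],[[-0.3,0,0],[0,0,0]],[[-0.3,0,0],[0,0,0]],[[-0.3,0,0],[0,0,0]]]'
```

```text
clock: 8.2
tcp_pos: [0.4914, 0.1076, 0.0911]
orientation: [-0.011, 3.141, 0.0]
contact_force: [-3.5, -0.5, -4.1]
grip_width: 0.0231
gripper_force: 59.7
clock: 8.7
tcp_pos: [0.5064, 0.1077, 0.0912]
orientation: [-0.011, 3.141, 0.0]
contact_force: [-2.8, -0.3, -4.5]
grip_width: 0.0228
gripper_force: 59.6
clock: 9.2
tcp_pos: [0.5217, 0.1079, 0.0914]
orientation: [-0.011, 3.141, 0.0]
contact_force: [-0.4, -0.1, -3.5]
grip_width: 0.0234
gripper_force: 59.7
clock: 9.7
tcp_pos: [0.5361, 0.1079, 0.0911]
orientation: [0.011, -3.141, 0.0]
contact_force: [-1.1, 0.4, -3.3]
grip_width: 0.023
gripper_force: 59.6
```

```bash
python3 -m crank '[[[-0.3,0,0],[0,0,0]],[[-0.3,0,0],[0,0,0]],[[-0.3,0,0],[0,0,0]],[[-0.3,0,0],[0,0,0]],[[-0.1,0,0],[0,0,0]]]'
python3 -m crank '[[[0,0,0],[0,0,0]],[[0,0,0],[0,0,0]],[[0,0,0],[0,0,0]],[[0,0,0],[0,0,0]],[[0,0,0],[0,0,0]]]'
python3 - <<'E'
from h import *
p,W=top(3,'t4'); T=tool(); print(T[:3,3],T[:2,0])
X,Y,Z=W[...,0],W[...,1],W[...,2]
for y in(.106,-.124):
    q=W[(Z>.084)&(Z<.2)&(X>.575)&(X<.61)&(abs(Y-y)<.03)]; print(len(q),np.percentile(q[:,2],[5,25,50,75,95]).round(3),'x',q[:,0].min(),'y',np.percentile(q[:,1],[2,98]))
c=p[100:200,200:340]; cv2.imwrite('pics/crop3.png',cv2.resize(c[:,:,::-1],None,fx=5,fy=5,interpolation=cv2.INTER_CUBIC))
E
```

```text
clock: 10.2
tcp_pos: [0.5494, 0.108, 0.0912]
orientation: [-0.011, 3.141, 0.0]
contact_force: [-0.1, -0.2, -3.4]
grip_width: 0.0226
gripper_force: 59.7
clock: 10.7
tcp_pos: [0.5489, 0.1081, 0.0912]
orientation: [0.011, -3.142, -0.0]
contact_force: [-0.0, -0.2, -3.8]
grip_width: 0.0226
gripper_force: 59.7
[0.54897971 0.10802731 0.09120244] [-0.99997424 -0.00717821]Traceback (most recent call last):
  File "<stdin>", line 5, in <module>
    return _quantile_unchecked(
        a, q, axis, out, overwrite_input, method, keepdims, weights)
    return _ureduce(a,
                    func=_quantile_ureduce_func,
    ...<5 lines>...
                    overwrite_input=overwrite_input,
                    method=method)
    r = func(a, **kwargs)
    result = _quantile(arr,
                       quantiles=q,
    ...<2 lines>...
                       out=out,
                       weights=wgt)
    slices_having_nans = np.isnan(arr[-1, ...])
                                  ~~~^^^^^^^^^
IndexError: index -1 is out of bounds for axis 0 with size 0
```

```bash
python3 -m crank '[[[0.4,0,0],[0,0,0]],[[0.4,0,0],[0,0,0]],[[0.4,0,0],[0,0,0]],[[0.5,0,0],[0,0,0]],[[0.7,0,0],[0,0,0]]]'
python3 -m crank '[[[1,0,0],[0,0,0]],[[2,0,0],[0,0,0]],[[2,0,0],[0,0,0]],[[2,0,0],[0,0,0]],[[2.3,0,0],[0,0,0]]]'
python3 -m crank '[[[1.3,0,0],[0,0,0]],[[0,0,0],[0,0,0]],[[0,0,0],[0,0,0]]]'
python3 - <<'E'
from h import *
p,W=top(3,'t4'); T=tool(); print(T[:3,3],T[:2,0])
X,Y,Z=W[...,0],W[...,1],W[...,2]
for y in(.106,-.124):
    q=W[(Z>.084)&(Z<.2)&(X>.575)&(X<.61)&(abs(Y-y)<.03)]; 
    if len(q): print(len(q),np.percentile(q[:,2],[5,25,50,75,95]).round(3),'x',q[:,0].min(),'y',np.percentile(q[:,1],[2,98]))
s,_=shot('scene')
c=s[190:310,240:400]; cv2.imwrite('pics/crop3.png',cv2.resize(c[:,:,::-1],None,fx=5,fy=5,interpolation=cv2.INTER_CUBIC))
E
```

```text
clock: 11.35
tcp_pos: [0.5246, 0.1079, 0.0912]
orientation: [-0.011, 3.141, 0.0]
contact_force: [0.0, -0.7, -3.3]
grip_width: 0.0229
gripper_force: 59.7
clock: 11.85
tcp_pos: [0.431, 0.1072, 0.0914]
orientation: [-0.011, 3.141, 0.001]
contact_force: [0.2, -0.2, -2.7]
grip_width: 0.0231
gripper_force: 59.8
clock: 12.15
tcp_pos: [0.42, 0.1075, 0.0916]
orientation: [-0.012, 3.14, 0.001]
contact_force: [0.2, -0.2, -2.8]
grip_width: 0.0231
gripper_force: 59.8
[0.42032467 0.10728365 0.09140033] [-0.9999762  -0.00677004]
201 [0.098 0.11  0.112 0.116 0.134] x 0.5752436166417961 y [0.08666026 0.12881886]
178 [0.088 0.09  0.092 0.098 0.113] x 0.5789315327512145 y [-0.14512945 -0.10230819]
```

View pics/crop3.png

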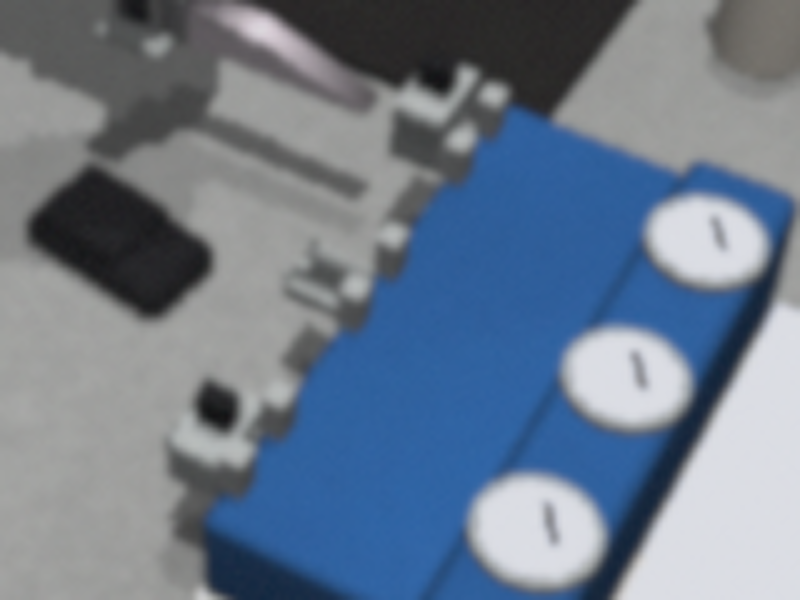

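The scene crop shows the left clip standing high at (435,115) and the right one still gripped low at (215,430). The middle stub is bare at (325,275). Next, the right stub.

```bash
python3 -m crank '[[[-0.8,0,-0.1],[0,0,0]],[[0,-4,0],[0,0,0]],[[0,-4,0],[0,0,0]],[[0,-4,0],[0,0,0]],[[0,-4,0],[0,0,0]]]'
python3 -m crank '[[[0,-4,0],[0,0,0]],[[0,-3,0],[0,0,0]],[[0,0,0],[0,0,0]],[[0,0,0],[0,0,0]],[[0,0,0],[0,0,0]]]'
python3 - <<'E'
from h import *
p,W=top(3,'t5'); T=tool(); print(T[:3,3],T[:2,0])
X,Y,Z=W[...,0],W[...,1],W[...,2]
q=W[(Z>.07)&(X>.515)&(X<.572)&(abs(Y+.124)<.02)]; print(q[:,1].min(),q[:,1].max(),q[:,1].mean(),q[:,0].max())
g=cv2.cvtColor(p,cv2.COLOR_RGB2GRAY).astype(int); rows,cols=np.where((Z>.07)&(X>.53)&(X<.572)&(abs(Y+.124)<.02)); print('blade px',rows.min(),rows.max(),cols.min(),cols.max())
for v in(136,138,147,151,155,158,160,162): print(v,g[v,332:366])
E
```

```text
clock: 12.85
tcp_pos: [0.4291, -0.0546, 0.0924]
orientation: [-0.012, 3.141, -0.0]
contact_force: [0.5, -0.5, -2.3]
grip_width: 0.0229
gripper_force: 60.0
clock: 13.35
tcp_pos: [0.4291, -0.122, 0.0921]
orientation: [0.013, -3.141, -0.001]
contact_force: [0.2, 0.8, -3.1]
grip_width: 0.023
gripper_force: 60.1
[ 0.42891213 -0.12170786  0.09214044] [-0.99995592 -0.00938867]
-0.13165042857112377 -0.11478160555711185 -0.12232282634777307 0.5639861575210063
blade px 159 171 343 349
136 [ 99 100  99  99  86 186 216 219 217 216 163 101 103 100 101 101 103 102
  91  82 222 222 223 222 222 129  99  99  93  78 119 159 158 156]
138 [101  99 101 101  54 183 221 222 221 222 157  96  99 100 100 101  98  67
  54  61 222 223 223 223 221 132 100  98 100  78 120 156 154 153]
147 [104 101 102 101  98  66 159 221 222 223 221 119  39  21  72  66  56  49
 120 223 223 223 221 114  88  84  95 144 149 155 156 159 154 153]
151 [ 90  89  87  84  88  65 171 222 224 222 193 194 170 170 167 172 194 194
 196 195 165 166 169 162 157 153 149 154 154 154 155 154 152 157]
155 [ 88  87  89  86  85  86  69  65  58 106 113  79  58 100 102 105  67 102
 114 131 123 129 132 131 152 151 145 156 160 157 157 155 154 154]
158 [ 91  89  88  89  90  88  85  89  87  84  68  66  69  68  65  68 109 135
 135 125 128 152 153 152 151 155 151 151 154 152 153 160 156 154]
160 [141 143  93  90  90  88  88  92  89  87  90  77  72  74  74  74  79 120
 155 152 153 157 158 153 152 152 157 155 153 151 149 151 155 150]
162 [157 160 143 142 143 142 140 142 140 147 143 101  85  90  91  89  93 121
 156 152 154 158 154 151 153 152 163 159 157 149 152 154 150 151]
```

```bash
python3 -m crank '[[[-0.4,-0.1,0.09],[0,0,0.002]],[[-0.5,0,0],[0,0,0]],[[-0.5,0,0],[0,0,0]],[[-0.5,0,0],[0,0,0]],[[-0.5,0,0],[0,0,0]]]'
python3 -m crank '[[[-0.3,0,0],[0,0,0]],[[-0.3,0,0],[0,0,0]],[[-0.3,0,0],[0,0,0]],[[-0.3,0,0],[0,0,0]],[[-0.3,0,0],[0,0,0]]]'
python3 -m crank '[[[-0.3,0,0],[0,0,0]],[[-0.3,0,0],[0,0,0]],[[-0.3,0,0],[0,0,0]]]'
```

```text
clock: 14.0
tcp_pos: [0.4533, -0.1237, 0.0913]
orientation: [-0.008, 3.142, 0.0]
contact_force: [0.0, -0.7, -2.0]
grip_width: 0.0229
gripper_force: 60.1
clock: 14.5
tcp_pos: [0.4662, -0.1237, 0.0909]
orientation: [0.007, -3.139, -0.001]
contact_force: [-5.0, -0.3, -0.6]
grip_width: 0.0233
gripper_force: 60.3
clock: 14.8
tcp_pos: [0.4763, -0.1236, 0.0911]
orientation: [0.008, -3.14, -0.0]
contact_force: [-4.9, -0.5, -3.6]
grip_width: 0.0228
gripper_force: 60.2
```

```bash
python3 -m crank '[[[-0.3,0,0],[0,0,0]],[[-0.3,0,0],[0,0,0]],[[-0.3,0,0],[0,0,0]],[[-0.3,0,0],[0,0,0]],[[-0.3,0,0],[0,0,0]]]'
python3 -m crank '[[[-0.3,0,0],[0,0,0]],[[-0.3,0,0],[0,0,0]],[[-0.3,0,0],[0,0,0]],[[-0.3,0,0],[0,0,0]],[[-0.3,0,0],[0,0,0]]]'
python3 -m crank '[[[-0.3,0,0],[0,0,0]],[[-0.3,0,0],[0,0,0]],[[-0.3,0,0],[0,0,0]],[[-0.3,0,0],[0,0,0]],[[-0.3,0,0],[0,0,0]]]'
python3 -m crank '[[[-0.3,0,0],[0,0,0]],[[-0.3,0,0],[0,0,0]],[[-0.3,0,0],[0,0,0]],[[-0.3,0,0],[0,0,0]],[[-0.3,0,0],[0,0,0]]]'
python3 -m crank '[[[-0.3,0,0],[0,0,0]],[[-0.3,0,0],[0,0,0]],[[-0.3,0,0],[0,0,0]],[[-0.3,0,0],[0,0,0]],[[-0.2,0,0],[0,0,0]]]'
python3 -m crank '[[[0,0,0],[0,0,0]],[[0,0,0],[0,0,0]],[[0,0,0],[0,0,0]],[[0,0,0],[0,0,0]],[[0,0,0],[0,0,0]]]'
```

```text
clock: 15.3
tcp_pos: [0.4919, -0.1234, 0.0912]
orientation: [0.008, -3.142, -0.0]
contact_force: [-2.9, 0.1, -4.7]
grip_width: 0.023
gripper_force: 60.0
clock: 15.8
tcp_pos: [0.5071, -0.1234, 0.0913]
orientation: [-0.008, 3.141, 0.0]
contact_force: [-2.0, -0.2, -4.8]
grip_width: 0.023
gripper_force: 59.9
clock: 16.3
tcp_pos: [0.5225, -0.1234, 0.0916]
orientation: [-0.008, 3.14, -0.0]
contact_force: [-0.5, 0.2, -3.8]
grip_width: 0.0229
gripper_force: 59.9
clock: 16.8
tcp_pos: [0.5368, -0.1232, 0.0912]
orientation: [0.008, -3.141, -0.0]
contact_force: [-0.5, -0.3, -4.1]
grip_width: 0.023
gripper_force: 60.0
clock: 17.3
tcp_pos: [0.551, -0.1232, 0.0913]
orientation: [-0.008, 3.141, -0.0]
contact_force: [-0.1, 0.3, -4.1]
grip_width: 0.0227
gripper_force: 60.0
clock: 17.8
tcp_pos: [0.5506, -0.1232, 0.0913]
orientation: [-0.008, 3.142, 0.0]
contact_force: [-0.5, -0.1, -2.4]
grip_width: 0.023
gripper_force: 60.0
```

```bash
python3 -m crank '[[[0.4,0,0],[0,0,0]],[[0.4,0,0],[0,0,0]],[[0.4,0,0],[0,0,0]],[[0.5,0,0],[0,0,0]],[[0.7,0,0],[0,0,0]]]'
python3 -m crank '[[[1,0,0],[0,0,0]],[[2,0,0],[0,0,0]],[[2,0,0],[0,0,0]],[[2,0,0],[0,0,0]],[[2.3,0,0],[0,0,0]]]'
python3 -m crank '[[[0,2,-2],[0,0,0]],[[0,4.5,0],[0,0,0]],[[0,4.5,0],[0,0,0]],[[0,4.5,0],[0,0,0]],[[0,4.5,0],[0,0,0]]]'
python3 -m crank '[[[0,4.5,0],[0,0,0]],[[0,4.5,0],[0,0,0]],[[0,4.5,0],[0,0,0]],[[0,4.5,0],[0,0,0]],[[0,0,0],[0,0,0]]]'
python3 - <<'E'
from h import *
p,W=top(3,'t6'); T=tool(); print(T[:3,3],T[:2,0])
X,Y,Z=W[...,0],W[...,1],W[...,2]
for y in(.106,-.124):
    q=W[(Z>.084)&(Z<.2)&(X>.575)&(X<.612)&(abs(Y-y)<.03)]; print(len(q),np.percentile(q[:,2],[5,25,50,75,95]).round(3),'x',q[:,0].min(),'y',np.percentile(q[:,1],[2,98]))
    t=W[(Z>.124)&(Z<.15)&(X>.575)&(X<.62)&(abs(Y-y)<.03)]; print('tab',len(t),np.percentile(t,[3,97],axis=0).round(4), t.mean(0).round(4))
    b=W[(Z>.105)&(Z<.15)&(X>.575)&(X<.612)&(abs(Y-y)<.03)]; print('bridge',rect(b))
q=W[(Z>.045)&(Z<.07)&(X>.35)&(X<.6)&(Y>.33)&(Y<.46)]; 
if len(q)>5: print('gauge',rect(q))
# tray
q=W[(Z>.018)&(Z<.04)&(X>.3)&(X<.65)&(Y<-.25)&(Y>-.5)]; print('tray',rect(q))
E
```

```text
clock: 18.3
tcp_pos: [0.5263, -0.1233, 0.0914]
orientation: [-0.008, 3.141, -0.0]
contact_force: [-0.6, -0.1, -3.3]
grip_width: 0.0227
gripper_force: 60.0
clock: 18.8
tcp_pos: [0.4326, -0.1238, 0.0915]
orientation: [-0.008, 3.141, -0.0]
contact_force: [-0.2, -0.6, -2.9]
grip_width: 0.0228
gripper_force: 60.1
clock: 19.3
tcp_pos: [0.432, 0.0776, 0.1117]
orientation: [-0.007, 3.141, 0.001]
contact_force: [0.1, -0.3, -3.2]
grip_width: 0.0234
gripper_force: 60.1
clock: 19.8
tcp_pos: [0.4308, 0.2638, 0.1119]
orientation: [-0.022, 3.14, 0.008]
contact_force: [-0.0, 1.0, -3.1]
grip_width: 0.0232
gripper_force: 60.2
[0.4311662  0.25532635 0.11116029] [-0.99998522 -0.00541527]
220 [0.091 0.11  0.111 0.114 0.134] x 0.5752665830489417 y [0.08655174 0.12883254]
tab 46 [[0.5829 0.1015 0.1276]
 [0.6013 0.1146 0.1352]] [0.5916 0.108  0.1323]
bridge (array([595. , 107.7,  42.2,  33.4,  89. ]), 192, np.float64(112.0))
204 [0.088 0.11  0.112 0.116 0.134] x 0.5770220774516335 y [-0.1448316  -0.10204723]
tab 44 [[ 0.5851 -0.129   0.1264]
 [ 0.6032 -0.1165  0.1362]] [ 0.594  -0.1229  0.132 ]
bridge (array([ 593.7, -123.7,   43.2,   27.4,   89.3]), 184, np.float64(112.5))
tray (array([ 491.1, -364.5,  309.4,  165. ,    4.6]), 565, np.float64(27.3))
```

```bash
python3 -m crank '[[[0,0,3.5],[0,0,0]],[[0,0,3.5],[0,0,0]],[[0,0,1.5],[0,0,0]],[[0,0,0.6],[0,0,0]],[[0,0,0.4],[0,0,0]]]'
python3 -m crank '[[[0,0,0.15],[0,0,0]],[[0,0,0],[0,0,0]],[[0,0,0],[0,0,0]]]'
python3 -m crank '[[[0,0,0],[0,0,0]],[[0,0,0],[0,0,0]],[[0,0,0],[0,0,0]],[[0,0,-1],[0,0,0]],[[0,0,-3],[0,0,0]]]' 7
python3 -m crank '[[[0,0,-4],[0,0,0]],[[0,0,-4.5],[0,0,0]],[[0,0,-4.5],[0,0,0]],[[0,0,0],[0,0,0]],[[0,0,0],[0,0,0]]]'
python3 - <<'E'
from h import *
p,W=shot('wrist','w3'); T=tool(); print(T[:3,3])
Z=cv2.medianBlur(np.nan_to_num(W[...,2]).astype(np.float32),5)
for lo,hi in((.034,.05),(.05,.08)):
    m=clean((Z>lo)&(Z<hi)); n,l,s,c=cv2.connectedComponentsWithStats(m.astype(np.uint8))
    for i in range(1,n):
        q=W[l==i];q=q[~np.isnan(q).any(1)]
        if s[i,4]>150: print(lo,s[i],rect(q))
d=np.load('t1.npz')['p']; hsv=cv2.cvtColor(d,cv2.COLOR_RGB2HSV); 
p,Wt=top(2)
m=(Wt[...,2]>.016)&(Wt[...,2]<.045)
m[:150]=0;m[255:]=0;m[:,390:]&=True;m[:,:390]=0;m[:,475:]=0
n,l,s,c=cv2.connectedComponentsWithStats(m.astype(np.uint8))
for i in range(1,n):
    if s[i,4]>60: print('tray',s[i],rect(Wt[l==i]))
E
```

```text
clock: 20.45
tcp_pos: [0.432, 0.2548, 0.0162]
orientation: [0.005, -3.141, 0.001]
contact_force: [0.6, 0.5, -2.3]
grip_width: 0.0226
gripper_force: 60.1
clock: 20.75
tcp_pos: [0.4323, 0.2565, 0.0156]
orientation: [-0.008, 3.14, 0.001]
contact_force: [0.1, 0.3, -2.5]
grip_width: 0.0229
gripper_force: 60.1
clock: 21.25
tcp_pos: [0.4302, 0.2552, 0.0539]
orientation: [0.008, -3.138, 0.004]
contact_force: [-0.4, -0.1, -0.4]
grip_width: 0.0702
gripper_force: 0.0
clock: 21.75
tcp_pos: [0.4322, 0.2566, 0.1865]
orientation: [-0.008, 3.139, 0.004]
contact_force: [0.7, 0.2, -1.6]
grip_width: 0.0699
gripper_force: 0.0
[0.43137686 0.25602224 0.18507498]
0.034 [ 267  162   29   57 1614] (array([430.9, 255.9,  23.5,  47.5,  89.9]), 1611, np.float64(38.4))
0.034 [ 408  179   36   90 1346] (array([460.1, 381.8,  20.7,  79.1,  82.4]), 1342, np.float64(38.8))
0.05 [ 429  183   46   46 1473] (array([438. , 388.6,  26.4,  32. ,  76.5]), 1471, np.float64(58.4))
tray [399 159  68  86 586] (array([ 450. , -368.8,  219.9,  153.1,    8.6]), 586, np.float64(27.1))h.py:33: RuntimeWarning: All-NaN slice encountered
  return a[0][0],np.nanmedian([w for _,w in a],0)
```

View pics/w3.png

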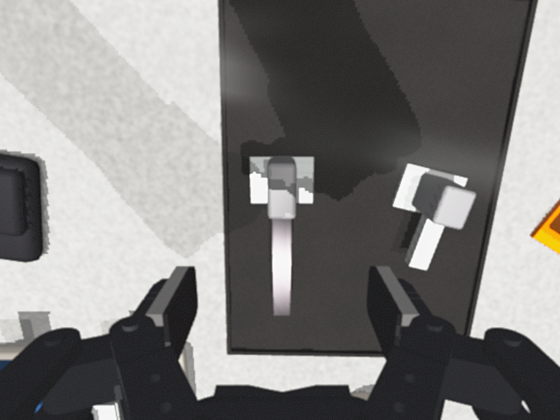

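The wrist view shows the wedge standing on the mat at (282,190) and the gauge at (440,205), still in place. Now I'll fetch clip 1.

```bash
python3 -m crank '[[[-3.2,-3,0],[0,0,0]],[[-3.2,-3,0],[0,0,0]],[[-3.2,-3,0],[0,0,0]],[[-3.2,-3,0],[0,0,0]],[[-3.2,-2.8,0],[0,0,0]]]' 5 20
python3 -m crank '[[[0,0,0],[0,0,0]],[[0,0,0],[0,0,0]],[[0,0,0],[0,0,0]],[[0,0,0],[0,0,0]]]'
```

```text
clock: 22.4
tcp_pos: [0.5927, 0.1071, 0.1831]
orientation: [0.008, -3.139, 0.002]
contact_force: [1.1, 0.2, 0.0]
grip_width: 0.0503
gripper_force: 0.0
clock: 22.8
tcp_pos: [0.5912, 0.1105, 0.1842]
orientation: [0.012, -3.14, -0.001]
contact_force: [-0.4, 0.4, -0.3]
grip_width: 0.05
gripper_force: 0.0
```

```bash
python3 -m crank '[[[-0.2,-0.1,2.5],[0,0,0]],[[0,0,2.5],[0,0,0]],[[0,0,1.4],[0,0,0]],[[0,0,0.5],[0,0,0]],[[0,0,0],[0,0,0]]]'
python3 -m crank '[[[0,0,0],[0,0,0]],[[0,0,0],[0,0,0]],[[0,0,0],[0,0,0]],[[0,0,0],[0,0,0]],[[0,0,0],[0,0,0]]]' 0 30
python3 -m crank '[[[0,0,0],[0,0,0]],[[0,0,-0.5],[0,0,0]],[[0,0,-0.5],[0,0,0]],[[0,0,-1],[0,0,0]],[[0,0,0],[0,0,0]]]'
```

```text
clock: 23.3
tcp_pos: [0.594, 0.1084, 0.1155]
orientation: [0.009, -3.141, 0.0]
contact_force: [-0.6, 0.8, 0.7]
grip_width: 0.0498
gripper_force: 0.0
clock: 23.8
tcp_pos: [0.5952, 0.1082, 0.1168]
orientation: [-0.008, 3.14, 0.001]
contact_force: [-0.5, -0.5, 6.3]
grip_width: 0.0133
gripper_force: 32.7
clock: 24.3
tcp_pos: [0.5954, 0.1082, 0.1374]
orientation: [-0.008, 3.139, 0.001]
contact_force: [0.9, 0.6, -0.8]
grip_width: 0.0129
gripper_force: 31.9
```

```bash
python3 -m crank '[[[0,0,-4],[0,0,0]],[[0.5,-2.5,-2],[0,0,0]],[[1,-4.6,-0.5],[0,0,0]],[[1,-4.6,0],[0,0,0]],[[1,-4.6,0],[0,0,0]]]'
python3 -m crank '[[[1,-4.6,0],[0,0,0]],[[1,-4.6,0],[0,0,0]],[[1,-4.6,0],[0,0,0]],[[1,-4.6,0],[0,0,0]],[[1,-4.6,0],[0,0,0]]]'
python3 -m crank '[[[1,-4.6,0],[0,0,0]],[[0.3,-3.1,0],[0,0,0]],[[0,0,0],[0,0,0]],[[0,0,0],[0,0,0]]]'
```

```text
clock: 24.8
tcp_pos: [0.5599, -0.0566, 0.2013]
orientation: [-0.009, 3.141, 0.0]
contact_force: [0.9, -0.9, -1.0]
grip_width: 0.0132
gripper_force: 31.9
clock: 25.3
tcp_pos: [0.5108, -0.2871, 0.201]
orientation: [-0.008, 3.141, 0.0]
contact_force: [1.1, -0.4, -0.4]
grip_width: 0.0132
gripper_force: 31.9
clock: 25.7
tcp_pos: [0.4985, -0.3628, 0.2005]
orientation: [0.006, -3.141, -0.001]
contact_force: [0.5, 0.9, -0.4]
grip_width: 0.0129
gripper_force: 31.9
```

```bash
python3 -m crank '[[[0,0,4],[0,0,0]],[[0,0,4],[0,0,0]],[[0,0,4],[0,0,0]],[[0,0,2.5],[0,0,0]],[[0,0,1],[0,0,0]]]'
python3 -m crank '[[[0,0,0.3],[0,0,0]],[[0,0,0],[0,0,0]],[[0,0,0],[0,0,0]]]'
```

```text
clock: 26.2
tcp_pos: [0.4983, -0.359, 0.0429]
orientation: [0.013, -3.138, -0.006]
contact_force: [0.7, -0.2, 0.5]
grip_width: 0.0133
gripper_force: 31.9
clock: 26.5
tcp_pos: [0.5001, -0.3629, 0.0444]
orientation: [-0.009, 3.139, -0.002]
contact_force: [0.3, 0.2, -1.0]
grip_width: 0.0131
gripper_force: 31.9
```

```bash
python3 -m crank '[[[0,0,0.3],[0,0,0]],[[0,0,0],[0,0,0]],[[0,0,0],[0,0,0]]]'
python3 -m crank '[[[0,0,0],[0,0,0]],[[0,0,0],[0,0,0]],[[0,0,0],[0,0,0]],[[0,0,-1],[0,0,0]],[[0,0,-3],[0,0,0]]]' 5
python3 -m crank '[[[0,0,-4.5],[0,0,0]],[[0,0,-4.5],[0,0,0]],[[0,0,-2],[0,0,0]],[[-2,4.5,0],[0,0,0]],[[-2,4.5,0],[0,0,0]]]'
python3 -m crank '[[[-2,4.5,0],[0,0,0]],[[-2,4.5,0],[0,0,0]],[[-1.5,4.5,0],[0,0,0]],[[0,1.5,0],[0,0,0]],[[0,0,0],[0,0,0]]]'
python3 -m crank '[[[0,0,0],[0,0,0]],[[0,0,0],[0,0,0]]]'
```

```text
clock: 26.8
tcp_pos: [0.4999, -0.3631, 0.0409]
orientation: [-0.008, 3.139, -0.002]
contact_force: [1.4, -0.1, 5.3]
grip_width: 0.0133
gripper_force: 32.6
clock: 27.3
tcp_pos: [0.4971, -0.3611, 0.0781]
orientation: [0.008, -3.137, -0.005]
contact_force: [0.5, 0.4, 0.2]
grip_width: 0.0503
gripper_force: 0.0
clock: 27.8
tcp_pos: [0.5385, -0.2733, 0.1919]
orientation: [-0.001, 3.139, -0.002]
contact_force: [1.7, 0.4, -0.7]
grip_width: 0.0502
gripper_force: 0.0
clock: 28.3
tcp_pos: [0.5931, -0.1183, 0.19]
orientation: [0.017, -3.141, -0.002]
contact_force: [-0.9, -0.7, 0.5]
grip_width: 0.0501
gripper_force: 0.0
clock: 28.5
tcp_pos: [0.592, -0.1248, 0.1901]
orientation: [-0.002, 3.142, -0.002]
contact_force: [-0.7, -0.8, -0.1]
grip_width: 0.0497
gripper_force: 0.0
```

Shift to (0.595, -0.1215, 0.116).

```bash
python3 -m crank '[[[-0.3,0.3,2.5],[0,0,0]],[[0,0,2.5],[0,0,0]],[[0,0,1.9],[0,0,0]],[[0,0,0.5],[0,0,0]],[[0,0,0],[0,0,0]]]'
python3 -m crank '[[[0,0,0],[0,0,0]],[[0,0,0],[0,0,0]],[[0,0,0],[0,0,0]],[[0,0,0],[0,0,0]],[[0,0,0],[0,0,0]]]' 0 30
python3 -m crank '[[[0,0,0],[0,0,0]],[[0,0,-0.5],[0,0,0]],[[0,0,-0.5],[0,0,0]],[[0,0,-1],[0,0,0]],[[0,0,0],[0,0,0]]]'
```

```text
clock: 29.0
tcp_pos: [0.5949, -0.1206, 0.1154]
orientation: [0.004, -3.14, 0.001]
contact_force: [0.3, -0.2, 0.2]
grip_width: 0.0498
gripper_force: 0.0
clock: 29.5
tcp_pos: [0.5964, -0.1193, 0.1169]
orientation: [-0.008, 3.14, -0.001]
contact_force: [-0.8, -0.7, 6.0]
grip_width: 0.0132
gripper_force: 33.1
clock: 30.0
tcp_pos: [0.5966, -0.1191, 0.1374]
orientation: [-0.008, 3.139, -0.0]
contact_force: [0.7, -0.0, -0.5]
grip_width: 0.0131
gripper_force: 32.2
```

```bash
python3 -m crank '[[[0,0,-4],[0,0,0]],[[0.5,-1,-2.3],[0,0,0]],[[2.7,-3.6,0],[0,0,0]],[[2.7,-3.6,0],[0,0,0]],[[2.7,-3.6,0],[0,0,0]]]'
python3 -m crank '[[[2.7,-3.6,0],[0,0,0]],[[2.7,-3.6,0],[0,0,0]],[[2.7,-3.6,0],[0,0,0]],[[2.5,-3,0],[0,0,0]],[[0,0,0],[0,0,0]]]'
python3 -m crank '[[[0,0,0],[0,0,0]],[[0,0,4],[0,0,0]],[[0,0,4],[0,0,0]],[[0,0,4],[0,0,0]],[[0,0,2.5],[0,0,0]]]'
python3 -m crank '[[[0,0,0.7],[0,0,0]],[[0,0,0.3],[0,0,0]],[[0,0,0],[0,0,0]],[[0,0,0],[0,0,0]]]'
```

```text
clock: 30.5
tcp_pos: [0.5093, -0.2384, 0.1991]
orientation: [-0.01, 3.141, -0.0]
contact_force: [-0.0, -1.3, -0.5]
grip_width: 0.0129
gripper_force: 32.2
clock: 31.0
tcp_pos: [0.3998, -0.3812, 0.1993]
orientation: [-0.007, -3.14, 0.004]
contact_force: [-0.3, 0.6, -1.9]
grip_width: 0.0135
gripper_force: 32.2
clock: 31.5
tcp_pos: [0.4055, -0.3732, 0.051]
orientation: [0.013, -3.14, -0.004]
contact_force: [0.2, 0.6, -0.7]
grip_width: 0.0132
gripper_force: 32.2
clock: 31.9
tcp_pos: [0.4061, -0.3765, 0.0452]
orientation: [-0.009, 3.139, -0.002]
contact_force: [0.0, -0.9, -0.0]
grip_width: 0.0133
gripper_force: 32.2
```

```bash
python3 -m crank '[[[0,0,0.4],[0,0,0]],[[0,0,0],[0,0,0]],[[0,0,0],[0,0,0]]]'
python3 -m crank '[[[0,0,0],[0,0,0]],[[0,0,0],[0,0,0]],[[0,0,0],[0,0,0]],[[0,0,-1],[0,0,0]],[[0,0,-3],[0,0,0]]]' 5
python3 -m crank '[[[0,0,-4.5],[0,0,0]],[[0,0,-4.5],[0,0,0]],[[0,0,-3],[0,0,0]],[[-1,4.7,0],[0,0,0]],[[-1,4.7,0],[0,0,0]]]' 7
python3 -m crank '[[[-1,4.7,0],[0,0,0]],[[-0.5,4.7,0],[0,0,0]],[[0,4.7,0],[0,0,0]],[[0,4.7,0],[0,0,0]],[[0,4.7,0],[0,0,0]]]'
python3 -m crank '[[[0,4.7,0],[0,0,0]],[[0,4.7,0],[0,0,0]],[[0,4.7,0],[0,0,0]],[[0,4.7,0],[0,0,0]],[[0,4.7,0],[0,0,0]]]'
python3 -m crank '[[[0,4.7,0],[0,0,0]],[[0,4.7,0],[0,0,0]],[[0,4.7,0],[0,0,0]],[[0,0,0],[0,0,0]],[[0,0,0],[0,0,0]]]' 8.5
python3 - <<'E'
from h import *
tp,Wt=top(2)
X,Y,Z=Wt[...,0],Wt[...,1],Wt[...,2]
q=Wt[(Z>.032)&(Z<.09)&(X>.33)&(X<.57)&(Y<-.29)&(Y>-.45)]; m=clean((Z>.032)&(Z<.09)&(X>.33)&(X<.57)&(Y<-.29)&(Y>-.45),2)
n,l,s,c=cv2.connectedComponentsWithStats(m.astype(np.uint8))
for i in range(1,n): print('clip?',s[i],rect(Wt[l==i]),Wt[l==i][:,2].max())
p,W=shot('wrist','w4'); T=tool(); print(T[:3,3],T[:2,0])
Z=cv2.medianBlur(np.nan_to_num(W[...,2]).astype(np.float32),5)
for lo,hi in((.034,.05),(.05,.08),(.02,.08)):
    m=clean((Z>lo)&(Z<hi)); n,l,s,c=cv2.connectedComponentsWithStats(m.astype(np.uint8))
    for i in range(1,n):
        q=W[l==i];q=q[~np.isnan(q).any(1)]
        if s[i,4]>250: print(lo,s[i],rect(q),axisfit(q)[1:])
cv2.imwrite('pics/crop4.png',np.hstack([cv2.resize(p[:,:,::-1],(480,360)),cv2.resize(tp[150:255,385:480,::-1],(320,360))]))
E
```

```text
clock: 32.2
tcp_pos: [0.4061, -0.3768, 0.041]
orientation: [-0.008, 3.139, -0.002]
contact_force: [0.4, 0.0, 6.6]
grip_width: 0.0132
gripper_force: 33.1
clock: 32.7
tcp_pos: [0.4034, -0.3746, 0.0785]
orientation: [0.008, -3.137, -0.005]
contact_force: [0.2, 0.3, 0.8]
grip_width: 0.0501
gripper_force: 0.0
clock: 33.2
tcp_pos: [0.4247, -0.2824, 0.2017]
orientation: [-0.002, 3.138, -0.003]
contact_force: [0.9, 1.3, -1.7]
grip_width: 0.07
gripper_force: 0.0
clock: 33.7
tcp_pos: [0.4379, -0.0451, 0.2005]
orientation: [-0.007, 3.141, 0.0]
contact_force: [1.2, -0.2, -0.2]
grip_width: 0.07
gripper_force: 0.0
clock: 34.2
tcp_pos: [0.4368, 0.1898, 0.2006]
orientation: [-0.007, 3.141, 0.0]
contact_force: [1.5, -1.4, 0.9]
grip_width: 0.07
gripper_force: 0.0
clock: 34.7
tcp_pos: [0.4359, 0.3299, 0.1999]
orientation: [0.012, -3.142, 0.001]
contact_force: [0.3, -0.5, -0.1]
grip_width: 0.0849
gripper_force: 0.0
clip? [424 181  18  10 160] (array([ 495. , -372.6,   25.9,   57.3,    3.2]), 160, np.float64(37.1)) 0.06329966774395471
clip? [431 214  17  10 161] (array([ 402.6, -387.9,   56.3,   24. ,   
[... 1516 characters left out ...]
1635, np.float64(43.4)) (np.float64(11.187471956075125), np.float64(0.002338550463955327))
0.02 [ 184  152   33  124 3022] (array([467.2, 253.1,  28. , 121. ,  86.9]), 3013, np.float64(33.9)) (np.float64(-0.22839577555226384), np.float64(0.00017523608741898148))
0.02 [ 325  168   55   90 2626] (array([460.4, 386.7,  29.9,  78.7,  82.3]), 2617, np.float64(49.9)) (np.float64(-12.582914743535618), np.float64(0.0007603818017727474))
0.02 [ 475  201   85   62 2365] (array([488.4, 558.4, 113.4,  26.1,  59.5]), 2356, np.float64(49.8)) (np.float64(51.235980151551566), np.float64(0.006366112835852821))h.py:33: RuntimeWarning: All-NaN slice encountered
  return a[0][0],np.nanmedian([w for _,w in a],0)
```

View pics/crop4.png

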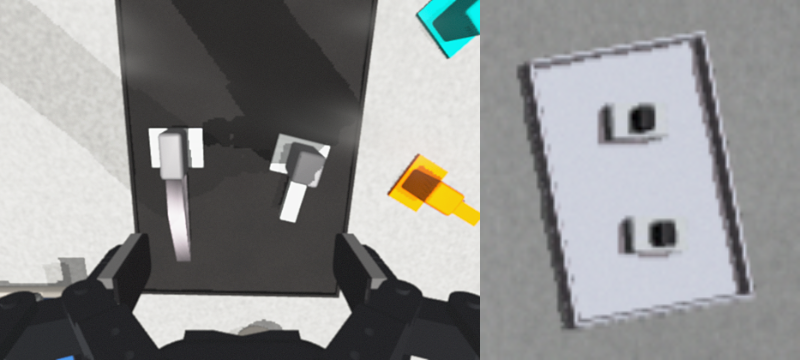

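The left half is the wrist view: the wedge is at (175,150), and the gauge handle at (308,165) with its arm to (290,215). The right half shows both clips standing in the tray at (628,122) and (650,236). Next I'll pick up the gauge.

```bash
python3 -m crank '[[[-0.15,3.1,0],[0,0,0]],[[0,3,0],[0,0,0]],[[0,0,3],[0,0,0.122]],[[0,0,2],[0,0,0.122]],[[0,0,0],[0,0,0]]]'
python3 -m crank '[[[0,0,0],[0,0,0]],[[0,0,0],[0,0,0]]]'
python3 - <<'E'
from h import *
T=tool(); print(T[:3,3],np.degrees(np.arctan(T[1,0]/T[0,0])),toolmove([.4382,.3890,.026]))
E
```

```text
clock: 35.35
tcp_pos: [0.4365, 0.3873, 0.1473]
orientation: [-0.378, -3.116, 0.008]
contact_force: [0.1, -0.6, 0.5]
grip_width: 0.0852
gripper_force: 0.0
clock: 35.55
tcp_pos: [0.4385, 0.3901, 0.1513]
orientation: [0.372, 3.118, 0.003]
contact_force: [0.3, 0.2, 0.2]
grip_width: 0.085
gripper_force: 0.0
[0.43852048 0.39010096 0.15129727] -13.619932251093823 [ 0.02033129 -0.13744343 12.52948141]
```

```bash
python3 -m crank '[[[0,-0.1,4],[0,0,0.005]],[[0,0,4],[0,0,0]],[[0,0,3],[0,0,0]],[[0,0,1.2],[0,0,0]],[[0,0,0.3],[0,0,0]]]'
python3 -m crank '[[[0,0,0],[0,0,0]],[[0,0,0],[0,0,0]],[[0,0,0],[0,0,0]],[[0,0,0],[0,0,0]],[[0,0,0],[0,0,0]]]' 0 60
python3 -m crank '[[[0,0,0],[0,0,0]],[[0,0,0],[0,0,0]],[[0,0,0],[0,0,0]]]'
python3 -c "
from h import *
T=tool(); print(T[:3,3],np.degrees(np.arctan(T[1,0]/T[0,0])))"
```

```text
clock: 36.05
tcp_pos: [0.4374, 0.389, 0.0246]
orientation: [-0.381, -3.118, 0.001]
contact_force: [0.5, 1.0, 0.9]
grip_width: 0.0848
gripper_force: 0.0
clock: 36.55
tcp_pos: [0.4377, 0.3898, 0.0258]
orientation: [0.382, 3.117, 0.002]
contact_force: [-1.0, -0.3, 7.0]
grip_width: 0.0252
gripper_force: 58.9
clock: 36.85
tcp_pos: [0.4377, 0.3898, 0.0258]
orientation: [0.382, 3.117, 0.002]
contact_force: [0.2, -0.8, 6.3]
grip_width: 0.0253
gripper_force: 58.9
[0.4377452  0.38975026 0.02584405] -13.964742054735762
```

```bash
python3 -m crank '[[[0,0,-2],[0,0,0]],[[0,0,-4],[0,0,0]],[[0,0,-4],[0,0,0]],[[0,0,-2.5],[0,0,-0.126]],[[0,0,0],[0,0,-0.125]]]'
python3 -m crank '[[[-1.5,-4,0],[0,0,0]],[[-1.5,-4,0],[0,0,0]],[[-1.5,-4,0],[0,0,0]],[[-1.5,-4,0],[0,0,0]],[[-1.5,-4,0],[0,0,0]]]'
python3 -m crank '[[[-1.5,-4,0],[0,0,0]],[[-1.5,-4,0],[0,0,0]],[[0,0,0],[0,0,0]],[[0,0,0],[0,0,0]],[[0,0,0],[0,0,0]]]'
cat > g.py <<'E'
from h import *
# gauge arm vs stubs in the top view, sub-pixel
p,W=top(3,'g'+str(monitor.get_obs()['clock'])); T=tool(); print(T[:3,3].round(4),'yaw',np.degrees(np.arctan(T[1,0]/T[0,0])).round(2))
X,Y,Z=W[...,0],W[...,1],W[...,2]
ty=T[1,3]
def sh(q): return 'n%d x %.4f..%.4f y %.4f..%.4f mean %.4f z %.4f'%(len(q),q[:,0].min(),q[:,0].max(),q[:,1].min(),q[:,1].max(),q[:,1].mean(),np.median(q[:,2])) if len(q) else 'none'
za=T[2,3]-.0228+.036
print('arm',sh(W[(abs(Z-za)<.006)&(X>.575)&(X<.64)&(abs(Y-ty)<.016)]))
print('cheeks',sh(W[(abs(Z-.105)<.006)&(X>.608)&(X<.63)&(abs(Y-ty)<.034)&(abs(Y-ty)>.011)]))
m=(abs(Z-za)<.006)&(X>.57)&(X<.64)&(abs(Y-ty)<.016); r_,c_=np.where(m)
if len(r_):
    g=cv2.cvtColor(p,cv2.COLOR_RGB2GRAY).astype(int); print('px',r_.min(),r_.max(),c_.min(),c_.max())
    for v in range(r_.min()-12,r_.max()+2,2): print(v,g[v,c_.min()-9:c_.max()+10])
E
python3 g.py
```

```text
clock: 37.35
tcp_pos: [0.439, 0.391, 0.154]
orientation: [-0.019, 3.136, 0.008]
contact_force: [0.3, -0.5, -2.6]
grip_width: 0.0254
gripper_force: 59.7
clock: 37.85
tcp_pos: [0.5137, 0.188, 0.1497]
orientation: [0.012, -3.141, 0.0]
contact_force: [1.0, 0.4, -1.4]
grip_width: 0.0251
gripper_force: 59.6
clock: 38.35
tcp_pos: [0.5437, 0.1111, 0.1496]
orientation: [0.013, -3.141, -0.001]
contact_force: [-0.0, -0.5, -2.1]
grip_width: 0.0252
gripper_force: 59.9
[0.5438 0.1116 0.1497] yaw 0.56
arm none
cheeks none
```

```bash
python3 -m crank '[[[0,0,-4],[0,0,0]],[[-3,-1,-3],[0,0,0]],[[-4,-2,0],[0,0,0]],[[-4,-2,0],[0,0,0]],[[-2.6,-1.2,0],[0,0,0]]]'
python3 -m crank '[[[0,0,0],[0,0,0]],[[0,0,0],[0,0,0]],[[0,0,0],[0,0,0]],[[0,0,0],[0,0,0]]]'
python3 - <<'E'
from h import *
a=[shot('wrist','w5' if i==0 else None) for i in range(4)]; p=a[0][0]; W=np.nanmedian([w for _,w in a],0); T=tool(); print(T.round(4)); np.savez('w5.npz',p=p,W=W,T=T)
E
```

```text
clock: 39.0
tcp_pos: [0.6829, 0.0479, 0.22]
orientation: [-0.011, 3.14, -0.001]
contact_force: [-0.1, -0.2, -2.1]
grip_width: 0.0255
gripper_force: 60.0
clock: 39.4
tcp_pos: [0.6798, 0.0505, 0.2199]
orientation: [0.014, -3.141, -0.001]
contact_force: [0.3, 0.5, -2.8]
grip_width: 0.0253
gripper_force: 60.0
[[-1.000e+00 -7.900e-03  1.000e-04  6.804e-01]
 [-7.900e-03  1.000e+00  3.000e-04  4.950e-02]
 [-1.000e-04  3.000e-04 -1.000e+00  2.201e-01]
 [ 0.000e+00  0.000e+00  0.000e+00  1.000e+00]]
```

View pics/w5.png

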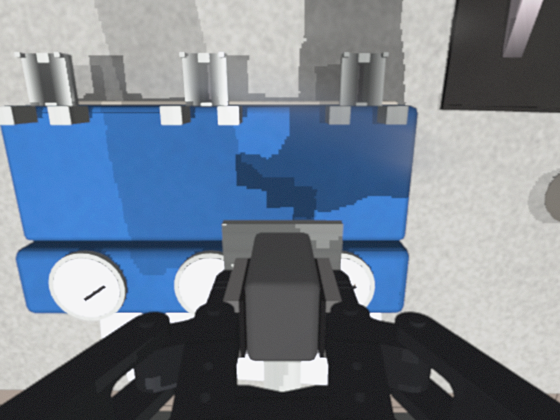

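The picture shows all three bare stubs, with slots at (48,75), (205,75) and (363,75). I'll measure them in the tool's frame.

Run:
```python
from h import *
D=np.load('w5.npz');p,W=D['p'],D['W'];X,Y,Z=W[...,0],W[...,1],W[...,2]
for i,y in enumerate((.108,-.007,-.122)):
    n=abs(Y-y)<.03
    f=W[n&(abs(Z-.08)<.004)&(X>.57)&(X<.608)&(abs(Y-y)<.017)]
    s=W[n&(Z>.055)&(Z<.071)&(X>.575)&(X<.615)&(abs(Y-y)<.01)]
    c=W[n&(abs(Z-.105)<.005)&(X>.6)&(X<.64)]
    mm=lambda q:np.percentile(q,[2,98],axis=0)[:,:2].round(4).tolist()+[len(q),np.median(q[:,2]).round(4)]
    print(i+1,'flat',mm(f),'slot',mm(s) if len(s)>3 else len(s),'cheek',mm(c),'cheek mid y',np.mean(np.percentile(c[:,1],[1,99])).round(4),'slot mid',np.mean(np.percentile(s[:,1],[5,95])).round(4) if len(s)>3 else '')
b=W[(abs(Z-.079)<.004)&(X>.62)&(X<.7)]
# block front edge x at several y
for y in(.05,-.04,-.065,-.09):
    q=b=W[(abs(Z-.079)<.004)&(X>.58)&(abs(Y-y)<.006)]; print('front',y,np.percentile(q[:,0],1).round(4))
g=cv2.cvtColor(p,cv2.COLOR_RGB2GRAY).astype(int)
for v in(65,75,85,93): print(v,g[v,336:392].tolist())
print(g[45:112,364].tolist(), X[45:112:4,364].round(4),Z[45:112:4,364].round(3))
```

```text
1 flat [[0.5742, 0.0921], [0.6076, 0.1222], 1742, np.float64(0.0797)] slot [[0.5797, 0.1055], [0.6071, 0.1119], 332, np.float64(0.0621)] cheek [[0.6098, 0.0816], [0.6213, 0.1338], 790, np.float64(0.1047)] cheek mid y 0.1077 slot mid 0.1096
2 flat [[0.5753, -0.0218], [0.6072, 0.0082], 1679, np.float64(0.0797)] slot [[0.5806, -0.0114], [0.6081, -0.0049], 338, np.float64(0.062)] cheek [[0.6109, -0.0328], [0.6224, 0.0194], 783, np.float64(0.1047)] cheek mid y -0.0068 slot mid -0.0091
3 flat [[0.5763, -0.1368], [0.6074, -0.1065], 1797, np.float64(0.0796)] slot [[0.5821, -0.1268], [0.6091, -0.1258], 144, np.float64(0.0688)] cheek [[0.6118, -0.1427], [0.6233, -0.0954], 752, np.float64(0.1046)] cheek mid y -0.1192 slot mid -0.1263
front 0.05 0.6118
front -0.04 0.6148
front -0.065 0.6129
front -0.09 0.613
65 [97, 101, 97, 96, 96, 126, 164, 174, 168, 161, 156, 149, 142, 133, 128, 119, 109, 107, 99, 94, 88, 79, 77, 68, 61, 61, 64, 63, 68, 71, 72, 74, 72, 75, 77, 85, 94, 98, 105, 112, 119, 127, 131, 141, 144, 152, 161, 166, 159, 140, 123, 120, 120, 123, 127, 130]
75 [93, 95, 94, 95, 107, 142, 16
[... 592 characters left out ...]
, 84, 84, 74, 70, 65, 67, 74, 77, 77, 78, 75, 78, 83, 85, 93, 99, 104, 110, 118, 125, 132, 138, 144, 151, 157, 163, 157, 140, 130, 126, 125, 124, 125, 127, 125, 126]
[124, 124, 124, 127, 127, 126, 125, 132, 163, 175, 177, 174, 173, 175, 175, 178, 170, 123, 77, 68, 68, 69, 70, 69, 71, 70, 69, 71, 70, 73, 74, 71, 72, 73, 71, 73, 74, 72, 74, 74, 75, 76, 74, 77, 76, 75, 78, 78, 77, 77, 77, 78, 77, 80, 77, 78, 86, 121, 163, 171, 138, 92, 75, 78, 81, 84, 86] [0.5587 0.562  0.5742 0.5767 0.5793 0.5807 0.5836 0.5866 0.5895 0.5924
 0.5954 0.5983 0.6013 0.6041 0.607  0.6099 0.6127] [-0.     0.     0.08   0.08   0.079  0.063  0.063  0.064  0.065  0.066
  0.068  0.068  0.069  0.07   0.071  0.074  0.078]
```

```bash
python3 -m crank '[[[4,1.7,0],[0,0,0]],[[4,1.7,0],[0,0,0]],[[4,1.7,2],[0,0,0]],[[1.6,0.8,4],[0,0,0]],[[0,0,4],[0,0,0]]]'
python3 -m crank '[[[0,0,1],[0,0,0]],[[0,0,0],[0,0,0]],[[0,0,0],[0,0,0]],[[0,0,0],[0,0,0]]]'
python3 - <<'E'
from h import *
T=tool(); print(T[:3,3].round(4),T[:2,0].round(4),toolmove([.5434,.1073,.0960]))
E
```

```text
clock: 40.1
tcp_pos: [0.5422, 0.1094, 0.1201]
orientation: [-0.017, 3.14, 0.003]
contact_force: [1.4, 1.0, -2.0]
grip_width: 0.0253
gripper_force: 60.0
clock: 40.5
tcp_pos: [0.5463, 0.1071, 0.1118]
orientation: [-0.01, 3.138, 0.002]
contact_force: [0.8, -0.7, -1.6]
grip_width: 0.0254
gripper_force: 59.7
[0.5463 0.1071 0.1118] [-1.     -0.0063] [0.29173743 0.02335086 1.57581397]
```

```bash
python3 -m crank '[[[0.28,0,0.6],[0,0,0]],[[0,0,0.6],[0,0,0]],[[0,0,0],[0,0,0]],[[0,0,0],[0,0,0]],[[0,0,0],[0,0,0]]]'
python3 - <<'E'
from h import *
T=tool(); print(T[:3,3].round(4),T[:2,0].round(4),toolmove([.5434,.1073,.0788]))
E
```

```text
clock: 41.0
tcp_pos: [0.5416, 0.107, 0.0979]
orientation: [-0.011, 3.141, 0.0]
contact_force: [-0.3, -0.6, -1.9]
grip_width: 0.025
gripper_force: 59.7
[0.5416 0.107  0.0979] [-1.     -0.0071] [-0.1763805   0.02881095  1.90667239]
```

```bash
python3 -m crank '[[[-0.18,0.03,0.2],[0,0,0]],[[0,0,0.4],[0,0,0]],[[0,0,0.4],[0,0,0]],[[0,0,0.3],[0,0,0]],[[0,0,0],[0,0,0]]]'
```

```text
clock: 41.5
tcp_pos: [0.5428, 0.1072, 0.0841]
orientation: [0.011, -3.14, 0.001]
contact_force: [-1.3, 0.2, -2.7]
grip_width: 0.0253
gripper_force: 59.7
```

```bash
python3 -m crank '[[[0,0,0.3],[0,0,0]],[[0,0,0.2],[0,0,0]],[[0,0,0.1],[0,0,0]],[[0,0,0],[0,0,0]],[[0,0,0],[0,0,0]]]'
python3 -m crank '[[[0,0,0.05],[0,0,0]],[[0,0,0],[0,0,0]],[[0,0,0],[0,0,0]],[[0,0,0],[0,0,0]],[[0,0,0],[0,0,0]]]'
```

```text
clock: 42.0
tcp_pos: [0.5434, 0.1073, 0.0789]
orientation: [-0.011, 3.141, 0.0]
contact_force: [-1.1, 0.2, -1.3]
grip_width: 0.0253
gripper_force: 60.1
clock: 42.5
tcp_pos: [0.5437, 0.1074, 0.0787]
orientation: [-0.011, 3.141, 0.0]
contact_force: [-1.4, -0.0, 4.5]
grip_width: 0.0251
gripper_force: 60.7
```

```bash
python3 -m crank '[[[0,0,0.05],[0,0,0]],[[0,0,0],[0,0,0]],[[0,0,0],[0,0,0]],[[0,0,0],[0,0,0]],[[0,0,0],[0,0,0]]]'
python3 -m crank '[[[0,0,0],[0,0,0]],[[0,0,0],[0,0,0]],[[0,0,0],[0,0,0]]]'
python3 -m crank '[[[0,0,-0.6],[0,0,0]],[[0,0,-1],[0,0,0]],[[0,0,-1.5],[0,0,0]],[[0,0,-1.8],[0,0,0]],[[0,0,0],[0,0,0]]]'
python3 -m crank '[[[0,-3.8,0],[0,0,0]],[[0,-3.8,0],[0,0,0]],[[0,-3.8,0],[0,0,0]],[[0,0,0],[0,0,0]],[[0,0,0],[0,0,0]]]'
python3 - <<'E'
from h import *
T=tool(); print(T[:3,3].round(4),T[:2,0].round(4),toolmove([.5444,-.0076,.0980]))
E
```

```text
clock: 43.0
tcp_pos: [0.544, 0.1075, 0.0786]
orientation: [-0.011, 3.14, 0.001]
contact_force: [-2.4, -0.2, 9.3]
grip_width: 0.0252
gripper_force: 61.5
clock: 43.3
tcp_pos: [0.544, 0.1075, 0.0786]
orientation: [-0.011, 3.14, 0.001]
contact_force: [-2.6, -0.5, 8.4]
grip_width: 0.0253
gripper_force: 61.5
clock: 43.8
tcp_pos: [0.5448, 0.1077, 0.1291]
orientation: [-0.011, 3.138, 0.002]
contact_force: [0.5, -0.4, -2.5]
grip_width: 0.0253
gripper_force: 60.1
clock: 44.3
tcp_pos: [0.5436, -0.0078, 0.1261]
orientation: [0.007, -3.14, 0.0]
contact_force: [0.2, 0.9, -2.5]
grip_width: 0.0255
gripper_force: 60.0
[ 0.5436 -0.0078  0.1261] [-1.     -0.0046] [-0.08748435  0.0208878   2.81422667]
```

```bash
python3 -m crank '[[[-0.05,0,1.4],[0,0,-0.002]],[[0,0,1.2],[0,0,0]],[[0,0,0.2],[0,0,0]],[[0,0,0],[0,0,0]],[[0,0,0],[0,0,0]]]'
python3 - <<'E'
from h import *
T=tool(); print(T[:3,3].round(4),T[:2,0].round(4),toolmove([.5444,-.0076,.0788]))
E
```

```text
clock: 44.8
tcp_pos: [0.5447, -0.0063, 0.0987]
orientation: [0.015, -3.141, -0.0]
contact_force: [1.1, -0.1, -1.3]
grip_width: 0.0252
gripper_force: 60.0
[ 0.5447 -0.0063  0.0987] [-1.     -0.0099] [ 0.03058267 -0.13051347  1.98723955]
```

```bash
python3 -m crank '[[[0,0,0],[0,0,0]],[[0,0,0],[0,0,0]],[[0,0,0],[0,0,0]]]'
python3 - <<'E'
from h import *
T=tool(); print(T[:3,3].round(4),T[:2,0].round(4),toolmove([.5444,-.0076,.0788]))
E
```

```text
clock: 45.1
tcp_pos: [0.5448, -0.0067, 0.0991]
orientation: [-0.014, 3.141, 0.0]
contact_force: [-0.2, -0.0, -1.4]
grip_width: 0.0252
gripper_force: 60.0
[ 0.5448 -0.0067  0.0991] [-1.     -0.0091] [ 0.04372485 -0.09054811  2.03026652]
```

```bash
python3 -m crank '[[[0.03,-0.08,0.3],[0,0,0.002]],[[0,0,0.4],[0,0,0]],[[0,0,0.4],[0,0,0]],[[0,0,0.3],[0,0,0]],[[0,0,0],[0,0,0]]]'
python3 -m crank '[[[0,0,0.3],[0,0,0]],[[0,0,0.2],[0,0,0]],[[0,0,0.1],[0,0,0]],[[0,0,0],[0,0,0]],[[0,0,0],[0,0,0]]]'
```

```text
clock: 45.6
tcp_pos: [0.5439, -0.0075, 0.0841]
orientation: [0.011, -3.14, 0.0]
contact_force: [-0.4, -0.5, -0.8]
grip_width: 0.0254
gripper_force: 60.0
clock: 46.1
tcp_pos: [0.5445, -0.0075, 0.0789]
orientation: [-0.011, 3.141, 0.0]
contact_force: [-0.5, 0.1, -0.9]
grip_width: 0.0255
gripper_force: 60.2
```

```bash
python3 -m crank '[[[0,0,0.1],[0,0,0]],[[0,0,0],[0,0,0]],[[0,0,0],[0,0,0]],[[0,0,0],[0,0,0]],[[0,0,0],[0,0,0]]]'
python3 -m crank '[[[0,0,0],[0,0,0]],[[0,0,0],[0,0,0]],[[0,0,0],[0,0,0]],[[0,0,0],[0,0,0]],[[0,0,0],[0,0,0]]]'
python3 -m crank '[[[0,0,-0.6],[0,0,0]],[[0,0,-1],[0,0,0]],[[0,0,-1.5],[0,0,0]],[[0,0,-1.8],[0,0,0]],[[0,0,0],[0,0,0]]]'
python3 -m crank '[[[0,-3.8,0],[0,0,0]],[[0,-3.8,0],[0,0,0]],[[0,-3.9,0],[0,0,0]],[[0,0,0],[0,0,0]],[[0,0,0],[0,0,0]]]'
python3 -m crank '[[[0,0,1.4],[0,0,0]],[[0,0,1.2],[0,0,0]],[[0,0,0.2],[0,0,0]],[[0,0,0],[0,0,0]],[[0,0,0],[0,0,0]]]'
python3 -m crank '[[[0,0,0],[0,0,0]],[[0,0,0],[0,0,0]],[[0,0,0],[0,0,0]]]'
python3 - <<'E'
from h import *
T=tool(); print(T[:3,3].round(4),T[:2,0].round(4),toolmove([.5454,-.1225,.0788]))
E
```

```text
clock: 46.6
tcp_pos: [0.5452, -0.0075, 0.0787]
orientation: [-0.011, 3.14, 0.0]
contact_force: [-1.8, -0.6, 5.0]
grip_width: 0.0252
gripper_force: 61.2
clock: 47.1
tcp_pos: [0.5452, -0.0075, 0.0787]
orientation: [-0.011, 3.14, 0.0]
contact_force: [-1.1, 0.4, 5.6]
grip_width: 0.0255
gripper_force: 61.2
clock: 47.6
tcp_pos: [0.546, -0.0075, 0.1293]
orientation: [-0.011, 3.137, 0.001]
contact_force: [1.4, 0.3, -1.8]
grip_width: 0.0251
gripper_force: 60.2
clock: 48.1
tcp_pos: [0.5445, -0.1235, 0.1262]
orientation: [0.007, -3.141, -0.0]
contact_force: [0.2, 0.7, -2.6]
grip_width: 0.0252
gripper_force: 60.1
clock: 48.6
tcp_pos: [0.5453, -0.1221, 0.0987]
orientation: [0.012, -3.141, -0.0]
contact_force: [0.7, -0.4, -2.1]
grip_width: 0.0251
gripper_force: 60.1
clock: 48.9
tcp_pos: [0.5454, -0.1225, 0.0991]
orientation: [-0.011, 3.141, -0.0]
contact_force: [-1.1, 0.5, -2.5]
grip_width: 0.0252
gripper_force: 60.1
[ 0.5454 -0.1225  0.0991] [-1.     -0.0071] [-2.77809345e-04  4.15161812e-03  2.03110983e+00]
```

```bash
python3 -m crank '[[[0,0,0.3],[0,0,0]],[[0,0,0.4],[0,0,0]],[[0,0,0.4],[0,0,0]],[[0,0,0.3],[0,0,0]],[[0,0,0],[0,0,0]]]'
python3 -m crank '[[[0,0,0.3],[0,0,0]],[[0,0,0.2],[0,0,0]],[[0,0,0.1],[0,0,0]],[[0,0,0],[0,0,0]],[[0,0,0],[0,0,0]]]'
python3 -m crank '[[[0,0,0.1],[0,0,0]],[[0,0,0],[0,0,0]],[[0,0,0],[0,0,0]],[[0,0,0],[0,0,0]],[[0,0,0],[0,0,0]]]'
python3 -m crank '[[[0,0,0],[0,0,0]],[[0,0,0],[0,0,0]],[[0,0,0],[0,0,0]],[[0,0,0],[0,0,0]],[[0,0,0],[0,0,0]]]'
```

```text
clock: 49.4
tcp_pos: [0.5447, -0.1224, 0.0841]
orientation: [0.011, -3.14, -0.0]
contact_force: [0.1, -0.3, -2.5]
grip_width: 0.0255
gripper_force: 60.1
clock: 49.9
tcp_pos: [0.5453, -0.1225, 0.0789]
orientation: [-0.011, 3.141, -0.0]
contact_force: [0.4, 0.2, -1.6]
grip_width: 0.0251
gripper_force: 60.3
clock: 50.4
tcp_pos: [0.546, -0.1227, 0.0787]
orientation: [-0.011, 3.14, -0.0]
contact_force: [-1.8, 0.4, 5.5]
grip_width: 0.0252
gripper_force: 61.2
clock: 50.9
tcp_pos: [0.546, -0.1227, 0.0787]
orientation: [-0.011, 3.14, -0.0]
contact_force: [-1.2, 1.3, 6.2]
grip_width: 0.0252
gripper_force: 61.2
```

```bash
python3 -m crank '[[[0,0,-0.6],[0,0,0]],[[0,0,-1.5],[0,0,0]],[[0,0,-3],[0,0,0]],[[0,0,-3],[0,0,0]],[[1,3,-2],[0,0,0]]]'
python3 -m crank '[[[1,4.6,0],[0,0,0]],[[1,4.6,0],[0,0,0]],[[1,4.6,0],[0,0,0]],[[1,4.6,0],[0,0,0]],[[1,4.6,0],[0,0,0]]]'
python3 -m crank '[[[1,4.6,0],[0,0,0]],[[1,4.6,0],[0,0,0]],[[1,4.6,0],[0,0,0]],[[1,4.6,0],[0,0,0]],[[0.5,4.6,0],[0,0,0]]]'
python3 -m crank '[[[0,1.8,0],[0,0,0]],[[0,0,0],[0,0,0]],[[0,0,0],[0,0,0]]]'
python3 - <<'E'
from h import *
p,W=shot('wrist','w6'); T=tool(); print(T[:3,3].round(4),toolmove([.438,.385,.0268]))
Z=cv2.medianBlur(np.nan_to_num(W[...,2]).astype(np.float32),5)
m=clean((Z>.02)&(Z<.06)); n,l,s,c=cv2.connectedComponentsWithStats(m.astype(np.uint8))
for i in range(1,n):
    q=W[l==i];q=q[~np.isnan(q).any(1)]
    if s[i,4]>250: print(s[i],rect(q))
E
```

```text
clock: 51.4
tcp_pos: [0.5362, -0.0967, 0.1811]
orientation: [-0.001, 3.138, -0.004]
contact_force: [0.6, 0.8, -2.7]
grip_width: 0.0253
gripper_force: 60.2
clock: 51.9
tcp_pos: [0.4823, 0.1386, 0.179]
orientation: [0.011, -3.142, 0.0]
contact_force: [1.2, 1.7, -1.8]
grip_width: 0.0253
gripper_force: 60.2
clock: 52.4
tcp_pos: [0.4352, 0.3682, 0.1787]
orientation: [0.012, -3.141, 0.001]
contact_force: [1.0, -0.3, -1.3]
grip_width: 0.0254
gripper_force: 60.2
clock: 52.7
tcp_pos: [0.4366, 0.3835, 0.1783]
orientation: [0.011, -3.141, 0.003]
contact_force: [1.2, -1.2, -2.7]
grip_width: 0.0253
gripper_force: 60.0
[0.437  0.3827 0.1784] [-0.10827362  0.25724879 15.16352067]
[ 457    0   82   43 2282] (array([303.3, 528.7,  26.4,  31. ,  43.8]), 2273, np.float64(54.3))
[ 106  155   46  132 3805] (array([467.3, 250.5,  33.7, 121.3,  87.1]), 3791, np.float64(32.0))
[ 424  208   92   67 2675] (array([480. , 544.7,  80. ,  26.1,  60.1]), 2668, np.float64(49.9))
[541 342  19  59 874] (array([613.3, 643. ,  59.1,  13.4,   0.7]), 872, np.float64(30.1))
[   0  361   48   32 1210] (array([531.7, 229.9,  38.3, 285.8,  40.3]), 1208, np.float64(37.0))
```

View pics/w6.png

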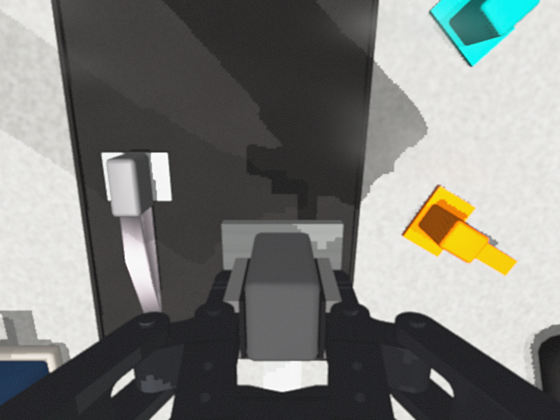

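The wedge stands on the mat at (130,185) and the area below the gauge is free, so I'll set the gauge down.

```bash
python3 -m crank '[[[0,0.2,4],[0,0,0]],[[0,0,4],[0,0,0]],[[0,0,4],[0,0,0]],[[0,0,2],[0,0,0]],[[0,0,0.6],[0,0,0]]]'
python3 -m crank '[[[0,0,0.3],[0,0,0]],[[0,0,0.2],[0,0,0]],[[0,0,0],[0,0,0]],[[0,0,0],[0,0,0]]]'
```

```text
clock: 53.25
tcp_pos: [0.436, 0.3831, 0.0304]
orientation: [0.007, -3.139, 0.007]
contact_force: [-0.1, 0.3, -1.6]
grip_width: 0.0257
gripper_force: 60.1
clock: 53.65
tcp_pos: [0.4372, 0.3872, 0.029]
orientation: [-0.011, 3.14, 0.002]
contact_force: [-0.1, -0.6, -2.2]
grip_width: 0.025
gripper_force: 60.1
```

```bash
python3 -m crank '[[[0,0,0.2],[0,0,0]],[[0,0,0.1],[0,0,0]],[[0,0,0],[0,0,0]],[[0,0,0],[0,0,0]]]'
python3 -m crank '[[[0,0,0],[0,0,0]],[[0,0,0],[0,0,0]],[[0,0,0],[0,0,0]],[[0,0,0],[0,0,0]],[[0,0,-1],[0,0,0]]]' 7.5
python3 -m crank '[[[0,0,-3],[0,0,0]],[[0,0,-4.5],[0,0,0]],[[0,0,-4.5],[0,0,0]],[[0,0,-4.5],[0,0,0]],[[0,0,-3],[0,0,0]]]'
python3 -m crank '[[[0,0,0],[0,0,0]],[[0,0,0],[0,0,0]],[[0,0,0],[0,0,0]]]'
python3 - <<'E'
from h import *
p,W=shot('wrist'); tp,_=shot('top'); s,_=shot('scene')
c=lambda a,w,h:cv2.resize(a[:,:,::-1],(w,h),interpolation=cv2.INTER_AREA)
cv2.imwrite('pics/final.png',np.vstack([np.hstack([c(p,400,300),c(tp,400,300)]),np.hstack([c(s,400,300),c(tp[70:250,360:600],400,300)])]))
print(monitor.get_obs()['contact_force'])
Z=cv2.medianBlur(np.nan_to_num(W[...,2]).astype(np.float32),5)
for lo,hi in((.034,.05),(.05,.08)):
    m=clean((Z>lo)&(Z<hi)); n,l,s,c=cv2.connectedComponentsWithStats(m.astype(np.uint8))
    for i in range(1,n):
        q=W[l==i];q=q[~np.isnan(q).any(1)]
        if s[i,4]>250: print(lo,s[i],rect(q))
E
```

```text
clock: 54.05
tcp_pos: [0.4369, 0.3872, 0.0259]
orientation: [-0.011, 3.141, 0.001]
contact_force: [-2.1, -1.2, 6.3]
grip_width: 0.0251
gripper_force: 61.2
clock: 54.55
tcp_pos: [0.4357, 0.386, 0.0339]
orientation: [0.011, -3.14, 0.003]
contact_force: [0.1, -0.1, -0.3]
grip_width: 0.075
gripper_force: 0.0
clock: 55.05
tcp_pos: [0.4372, 0.3875, 0.2343]
orientation: [-0.011, 3.138, 0.005]
contact_force: [1.1, -0.4, 0.2]
grip_width: 0.0749
gripper_force: 0.0
clock: 55.35
tcp_pos: [0.4359, 0.3861, 0.2289]
orientation: [0.011, -3.14, 0.002]
contact_force: [-0.3, -0.9, -0.5]
grip_width: 0.0751
gripper_force: 0.0
[-0.53218042  0.41188169 -0.61401063]
0.034 [434  21  22  29 265] (array([312. , 518. ,  25.7,   6.5,  30.6]), 264, np.float64(42.4))
0.034 [ 128  150   31   51 1301] (array([431. , 256.1,  47.4,  24.1,   0.6]), 1297, np.float64(38.4))
0.034 [275 206  17  40 674] (array([4.787e+02, 3.868e+02, 4.030e+01, 1.560e+01, 2.000e-01]), 672, np.float64(38.8))
0.034 [445 224  36  28 548] (array([490.7, 563.1,  36.1,  16. ,  59.5]), 546, np.float64(35.8))
0.034 [520 315  40  27 723] (array([589.2, 659.5,  17.1,  41.3,  20. ]), 716, np.float64(42.4))
0.05 [ 442    0   50   48 1492] (array([302.5, 529.5,  26.3,  32.1,  44.2]), 1484, np.float64(55.5))
0.05 [ 269  169   29   37 1043] (array([436.8, 386.3,  31.6,  24.9,   0.7]), 1037, np.float64(58.5))
0.05 [413 203  42  37 969] (array([468.1, 523.9,  31.9,  26.1,  60.4]), 967, np.float64(55.5))
0.05 [  0 322  14  35 314] (array([591.3, 116.4,  17. ,  39. ,  84.3]), 313, np.float64(74.0))
```

View pics/final.png

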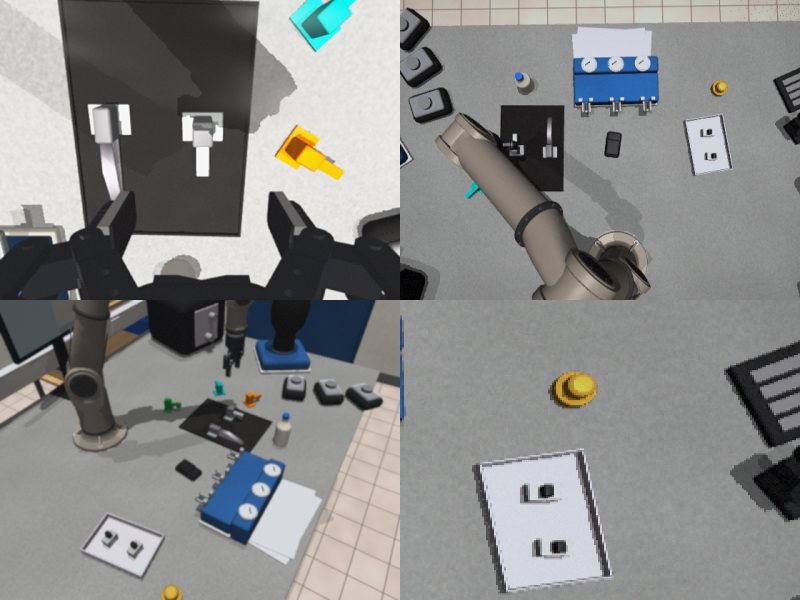

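The final picture shows the wedge (105,140) and gauge (205,140) standing on the mat and both clips in the tray (540,492) and (552,547). All three stubs are bare, and the mouse, bottle and adapter have not moved.

```bash
python3 -c "
from bench import r
print(r.hand_in())"
```

```text
the job is handed in; nothing more can be done
None
```

The job is done and handed in: both clips (left and right; the middle stub had none) are in the tray, all three slots were gauged fully home left to right, and the wedge and gauge stand on the mat; I stopped at 55 s and got no verdict back.

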